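# Load brake pads into the spring-clip nests of a curing fixture and lock its beam

## Robot

A 6-joint arm with a two-finger parallel gripper is mounted at the origin on a cart in front of the work surface, level with it; the furniture and walls round the work are solid. World frame = base frame: x ahead of the robot, y to its left, z up, the work surface at z = 0. Lengths are in m, angles in rad, forces in N, time in s.
With the tool pointing down it reaches from about 0.375 to 0.975 m from the base axis. Payload 3.8 kg.
Tool frame: the origin (TCP) lies between the finger pads; the fingertips stand 8 mm ahead of it and the grasp point (between the pads) lies 11 mm behind it; z points along the fingers, y is the line along which they close (so a half turn about z gives the same grasp; the last joint's range is limited). The gripper opens to 88 mm and grips with 3 to 60 N. Pads are 18 mm wide; open, the fingers measure 123 mm over their backs; the gripper's body (75 mm by 187 mm) begins 45 mm behind the grasp point.
Start: joints at [-1.183, 0.264, 1.604, -0, 1.274, -0.037], TCP at [0.278, -0.615, 0.247] pointing down, gripper open.
Joint ranges: [-2.63, 2.63], [-0.94, 2.18], [0.31, 2.57], [-1.31, 4.45], [0, 2.66], [-2.55, 2.55]. Speed limits (rad/s): [2.57, 2.57, 3.14, 3.14, 3.14, 3.14].

## Interface

Orientations are given as a 3x3 rotation matrix whose columns are the frame's x, y, z axes.
In Python, from cell import r, cams gives the robot as it stands.
- The arm moves only by the tool arm_command, never from a script. Its argument "steps" is a list that holds one entry, the list of rows, each a list of 7 numbers: the shift along the tool's x, y, z in cm, then the turn, a rotation vector about the tool's x, y, z in rad, then the opening, from -1 (shut) to 1 (fully open), so that 0 is half open. A call has exactly 10 rows; each row is the pose to reach, as a shift and turn from the pose commanded when the call began, along the tool's axes at that moment; what a row does not reach only later rows make up. A row lasts 1/10 s, in which the tool goes at most 50 mm and 8.59 degrees, less where a joint would pass 70% of its speed; a pose out of reach is approached as far as the arm can. A call with a gripper value outside its range is refused whole. The fingers move at their own pace and stop on an object; the grip force is fixed at half the most. Time passes only in rows, so rows that repeat a pose let the fingers close, or fill a call up. It gives the time, the measured TCP pose, the force, the opening and the grip force at its end, in the units of the state.
- r.get_state(): the state, without advancing time (a new reading comes with each control period).
- cams.read_camera(name): name is "side" or "top" or "wrist"; returns a dict with "frame" (480x640x3 uint8, red, green, blue), "camera_matrix" (3x3 intrinsics, pixels), "R" (3x3) and "t" (3): a world point X has camera coordinates R X + t. Camera axes: x right, y down, z forward; pixel columns grow to the right and rows downward; lengths in m; the calibration is good to about 2 mm. A picture is of the moment at which its call begins. There is no depth.
- r.job_done(): hands the job in; it is judged then, once.
The state is a dict: "t": time; "qpos": joint angles; "joint_vel": joint speeds; "joint_efforts": joint torques, N m; "position": TCP position; "orientation": TCP orientation; "wrist_force": force on the tool from outside, world axes, zero at the start; "wrist_torque": the same for the moment, N m; "gripper_width": finger opening in m; "grasp_force": force on a finger pad.
Only numpy, scipy, OpenCV 4.12 (cv2) and the standard library are available. Lean on these libraries where they do the work, as an engineer would, in place of code of your own. Each camera call takes 0.05 s, during which the arm holds its last target. There are 200 camera calls.

## Task

Get the brake pads ready for curing: swing the arrest lever back to free the hinged beam of the fixture and swing the beam fully up, then slide the ears of every brake pad lying on the work board down between the spring clips of a nest of its own, lining up, until it sits flat on its seat. When all are in, bring the beam fully down over them and swing the lever upright again to arrest it; do not disturb the tin and the sanding stick on the board.

Things in the scene. Friction and masses are not known exactly. Their poses are not given: they have to be found in the camera images.
- pad_0_centre (a point): Centre (half-way up) of a brake pad, absent in some runs (None). Sizes in mm: steel backing plate, 70 long (own x) x 44 wide (own y) x 7 thick, lining up, with a 22 wide, 10 long ear at each end (90 over the ears), carrying a black lining block 56 x 28 x 18, which is the grip. 25 high in all, z up, 0.2 kg. Lies on the work board, whose top is at z = 72 mm. Both ways round are alike.
- pad_1_centre (a point): Centre (half-way up) of a brake pad, absent in some runs (None). Sizes in mm: steel backing plate, 70 long (own x) x 44 wide (own y) x 7 thick, lining up, with a 22 wide, 10 long ear at each end (90 over the ears), carrying a black lining block 56 x 28 x 18, which is the grip. 25 high in all, z up, 0.2 kg. Lies on the work board, whose top is at z = 72 mm. Both ways round are alike.
- pad_2_centre (a point): Centre (half-way up) of a brake pad, absent in some runs (None). Sizes in mm: steel backing plate, 70 long (own x) x 44 wide (own y) x 7 thick, lining up, with a 22 wide, 10 long ear at each end (90 over the ears), carrying a black lining block 56 x 28 x 18, which is the grip. 25 high in all, z up, 0.2 kg. Lies on the work board, whose top is at z = 72 mm. Both ways round are alike.
- nest_0 (a point): Where the centre of a pad lies when seated in nest 0 (fixture x/y/z axes; pad's long axis along fixture x, either way). Sizes in mm: seat 12.5 below. Ear slots at both x ends: 27 wide for the 22 ear, rounded mouths, open at the top, floor to top 21; a spring leaf in each presses the ear's end (flared top, 1.5 mm interference): press down, up to about 15 N in all. Nests 62 apart in y.
- nest_1 (a point): Where the centre of a pad lies when seated in nest 1 (fixture x/y/z axes; pad's long axis along fixture x, either way). Sizes in mm: seat 12.5 below. Ear slots at both x ends: 27 wide for the 22 ear, rounded mouths, open at the top, floor to top 21; a spring leaf in each presses the ear's end (flared top, 1.5 mm interference): press down, up to about 15 N in all. Nests 62 apart in y.
- nest_2 (a point): Where the centre of a pad lies when seated in nest 2 (fixture x/y/z axes; pad's long axis along fixture x, either way). Sizes in mm: seat 12.5 below. Ear slots at both x ends: 27 wide for the 22 ear, rounded mouths, open at the top, floor to top 21; a spring leaf in each presses the ear's end (flared top, 1.5 mm interference): press down, up to about 15 N in all. Nests 62 apart in y.
- lever_ball (a point): Centre of the black ball (26 mm diameter) on top of the arrest lever, a 10 mm square bar at the fixture's right (-y) side. Turns about lever_pivot in the fixture's x-z plane, radius 96 mm. Grip or push it from above; stays where it is left.
- lever_pivot (a point): Pivot axis of the arrest lever (axis along fixture y), 96 mm below the ball when the lever is upright. Axes: fixture x (away from the robot), y left, z up.
- lever (a joint): Arrest lever, rad: 0 upright, its nose over the beam's tongue and holding the beam down; 0.9 leaning back (+x of the fixture) to its stop, beam free. Stiff: about 1.3 N at the ball. The nose clears the tongue beyond about 0.5; it goes upright again only if the beam is fully down.
- beam_handle (a point): Middle of the handle of the beam, a round bar along fixture y at the fixture's front, with a black sleeve, in mm 16 in diameter and 100 long; 160 in front of (-x) and 15 above the hinge when the beam is down; 63 above the work board, with 25 or more clear on either side. Moves in an arc of radius 161 mm about the hinge.
- beam_hinge (a point): Middle of the beam's hinge axis (along fixture y, at its rear), 48 mm above the fixture's underside. Axes: fixture x away from the robot, y left, z up. Beam: side arms 194 mm apart, a press bar across the pads half-way along; upright it stands 215 mm high over the board.
- beam (a joint): Beam, rad: 0 fully down, 3 mm above the linings of seated pads; 1.75 fully up, just past vertical. A stiff hinge: it stays at any angle, needs about 5 N at the handle to lift and some push down to close. A pad more than 3 mm proud keeps it from closing.
- compound_tin: Bystander: round flat tin, 59 mm diameter x 24 mm high, on the work board between pads and fixture; origin at the centre of its underside.
- sanding_stick: Bystander: flat stick 180 x 20 x 8 mm along the front edge of the work board, in front of the fixture; origin at its underside.

How it is judged:
On the way, in this order (a step that is already met when the one before it is completed fails the run):
1. the arrest lever is swung back, with the beam still down (value of joint lever above 0.6 rad and value of joint beam below 0.3 rad), for 0.1 s.
2. the beam is swung up (value of joint beam above 1.45 rad), for 0.2 s.
3. every pad sits flat in a nest while the beam is up (value of joint beam above 1.3 rad and ((horizontal distance between pad_0_centre and nest_0 below 0.006 m and z of pad_0_centre in the frame of nest_0 between -0.004 and 0.003 m and angle between the x axis of pad_0_centre and the x axis of nest_0, either way round below 0.1 rad) or (horizontal distance between pad_0_centre and nest_1 below 0.006 m and z of pad_0_centre in the frame of nest_1 between -0.004 and 0.003 m and angle between the x axis of pad_0_centre and the x axis of nest_1, either way round below 0.1 rad) or (horizontal distance between pad_0_centre and nest_2 below 0.006 m and z of pad_0_centre in the frame of nest_2 between -0.004 and 0.003 m and angle between the x axis of pad_0_centre and the x axis of nest_2, either way round below 0.1 rad)) and ((horizontal distance between pad_1_centre and nest_0 below 0.006 m and z of pad_1_centre in the frame of nest_0 between -0.004 and 0.003 m and angle between the x axis of pad_1_centre and the x axis of nest_0, either way round below 0.1 rad) or (horizontal distance between pad_1_centre and nest_1 below 0.006 m and z of pad_1_centre in the frame of nest_1 between -0.004 and 0.003 m and angle between the x axis of pad_1_centre and the x axis of nest_1, either way round below 0.1 rad) or (horizontal distance between pad_1_centre and nest_2 below 0.006 m and z of pad_1_centre in the frame of nest_2 between -0.004 and 0.003 m and angle between the x axis of pad_1_centre and the x axis of nest_2, either way round below 0.1 rad)) and ((horizontal distance between pad_2_centre and nest_0 below 0.006 m and z of pad_2_centre in the frame of nest_0 between -0.004 and 0.003 m and angle between the x axis of pad_2_centre and the x axis of nest_0, either way round below 0.1 rad) or (horizontal distance between pad_2_centre and nest_1 below 0.006 m and z of pad_2_centre in the frame of nest_1 between -0.004 and 0.003 m and angle between the x axis of pad_2_centre and the x axis of nest_1, either way round below 0.1 rad) or (horizontal distance between pad_2_centre and nest_2 below 0.006 m and z of pad_2_centre in the frame of nest_2 between -0.004 and 0.003 m and angle between the x axis of pad_2_centre and the x axis of nest_2, either way round below 0.1 rad)) and angle between each of pad_0_centre, pad_1_centre, pad_2_centre's own z axis and vertical below 0.06 rad), for 0.2 s.
4. the beam is fully down while the lever is still back (value of joint beam below 0.035 rad and value of joint lever above 0.35 rad), for 0.1 s.
5. the lever is upright again (value of joint lever below 0.12 rad and value of joint beam below 0.035 rad), for 0.2 s.
At the end, for the whole second after the job is handed in: Every pad present is in a nest: within 6 mm of it in plan, its height within 3 mm of the seated one, flat within 0.06 rad, lining up, long axis within 0.1 rad of the fixture's x; beam below 0.035 rad; lever below 0.12 rad (all of step 5 and ((horizontal distance between pad_0_centre and nest_0 below 0.006 m and z of pad_0_centre in the frame of nest_0 between -0.004 and 0.003 m and angle between the x axis of pad_0_centre and the x axis of nest_0, either way round below 0.1 rad) or (horizontal distance between pad_0_centre and nest_1 below 0.006 m and z of pad_0_centre in the frame of nest_1 between -0.004 and 0.003 m and angle between the x axis of pad_0_centre and the x axis of nest_1, either way round below 0.1 rad) or (horizontal distance between pad_0_centre and nest_2 below 0.006 m and z of pad_0_centre in the frame of nest_2 between -0.004 and 0.003 m and angle between the x axis of pad_0_centre and the x axis of nest_2, either way round below 0.1 rad)) and ((horizontal distance between pad_1_centre and nest_0 below 0.006 m and z of pad_1_centre in the frame of nest_0 between -0.004 and 0.003 m and angle between the x axis of pad_1_centre and the x axis of nest_0, either way round below 0.1 rad) or (horizontal distance between pad_1_centre and nest_1 below 0.006 m and z of pad_1_centre in the frame of nest_1 between -0.004 and 0.003 m and angle between the x axis of pad_1_centre and the x axis of nest_1, either way round below 0.1 rad) or (horizontal distance between pad_1_centre and nest_2 below 0.006 m and z of pad_1_centre in the frame of nest_2 between -0.004 and 0.003 m and angle between the x axis of pad_1_centre and the x axis of nest_2, either way round below 0.1 rad)) and ((horizontal distance between pad_2_centre and nest_0 below 0.006 m and z of pad_2_centre in the frame of nest_0 between -0.004 and 0.003 m and angle between the x axis of pad_2_centre and the x axis of nest_0, either way round below 0.1 rad) or (horizontal distance between pad_2_centre and nest_1 below 0.006 m and z of pad_2_centre in the frame of nest_1 between -0.004 and 0.003 m and angle between the x axis of pad_2_centre and the x axis of nest_1, either way round below 0.1 rad) or (horizontal distance between pad_2_centre and nest_2 below 0.006 m and z of pad_2_centre in the frame of nest_2 between -0.004 and 0.003 m and angle between the x axis of pad_2_centre and the x axis of nest_2, either way round below 0.1 rad)) and angle between each of pad_0_centre, pad_1_centre, pad_2_centre's own z axis and vertical below 0.06 rad); the robot touches nothing.
It fails at once if the tin or the sanding stick is moved by more than 25 mm (distance of any of compound_tin, sanding_stick from where it was at the start of the episode above 0.025 m).
Of pad_0, pad_1, pad_2 only 2 to 3 are there at a start; the rules pass over those that are not, and their reading is None.
At some moment in a run one of pad_0, pad_1, pad_2 may be knocked a few centimetres aside while the robot is not near it.
It also fails if it takes over 208 s, if anything falls off the work surface, if the arm or the gripper's body presses on something with over 40 N, if the wrist force passes 120 N, or if a joint passes its speed limit or range.

## Working session

There is one attempt and no reset: what is moved stays moved. The work goes in short steps, Python scripts to look and compute and a tool call to move; the robot and the scene stay as the last step left them, time stands still between calls to the robot, and variables do not carry over. Pictures are saved under pics/ and viewed, at most 14 in all, crops included, and the job is handed in when it is done.

Besides the shell and the picture viewer there is one more tool, called after "Emit:" as a command line: name --argument value ..., lists and objects as JSON in quotes. arm_command: Moves the arm, as the interface text tells. Its arguments: {"type":"object","properties":{"steps":{"type":"array"}},"required":["steps"]}

```bash
ls; mkdir -p pics
python3 - <<'E'
from cell import r,cams
import cv2,json
s=r.get_state();print(s)
for n in("top","side"):
    c=cams.read_camera(n);cv2.imwrite(f"pics/{n}0.png",c["frame"][:,:,::-1]);print(n,c["camera_matrix"],c["R"],c["t"])
E
```

```text
pics
{'t': 0.0, 'qpos': array([-1.18289967e+00,  2.64762232e-01,  1.60533055e+00, -8.11753775e-06,
        1.27374266e+00, -3.68656876e-02]), 'joint_vel': array([-0.00084691,  0.00026886,  0.00108367, -0.00088895,  0.00204132,
       -0.00043746]), 'joint_efforts': array([ 1.30045364e-04, -5.02109635e+01, -3.56878102e+01,  7.26430560e-02,
        2.94286734e-02, -1.70802300e-04]), 'position': array([ 0.27792663, -0.61437126,  0.24540536]), 'orientation': array([[ 9.11135747e-01,  4.12105470e-01, -8.55503978e-04],
       [ 4.12106351e-01, -9.11133391e-01,  2.07323188e-03],
       [ 7.49119578e-05, -2.24155430e-03, -9.99997485e-01]]), 'wrist_force': array([ 0.22153826, -0.46661248,  0.95155917]), 'wrist_torque': array([-0.01070794, -0.00042518, -0.00531902]), 'grasp_force': 0.0, 'gripper_width': 0.08819616845680563}
top [[474.90910575   0.         319.78307455]
 [  0.         474.90910575 227.59337962]
 [  0.           0.           1.        ]] [[-0.02694106 -0.99945732  0.01895385]
 [-0.99661741  0.02538221 -0.07816316]
 [ 0.07763965 -0.02099554 -0.99676039]] [0.03480561 0.5028603  1.10317731]
side [[596.77063585   0.         317.2756739 ]
 [  0.         596.77063585 244.50753695]
 [  0.           0.           1.        ]] [[-0.99466206 -0.10243569 -0.01242229]
 [-0.04009306  0.49459384 -0.86819898]
 [ 0.09507855 -0.86306654 -0.49606069]] [0.50477899 0.15834004 1.52262263]
```

View pics/top0.png

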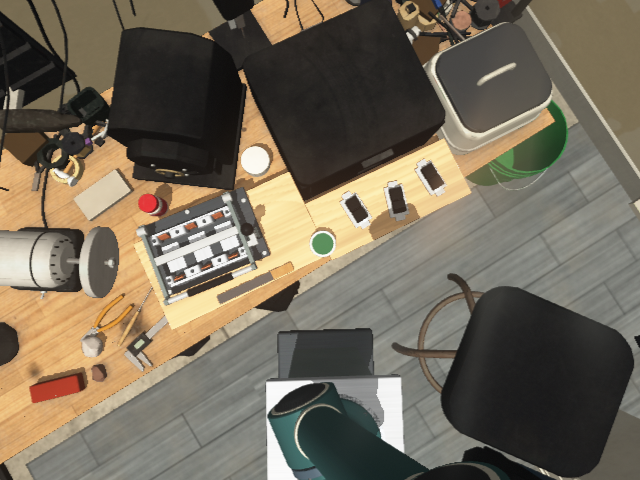

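View pics/side0.png

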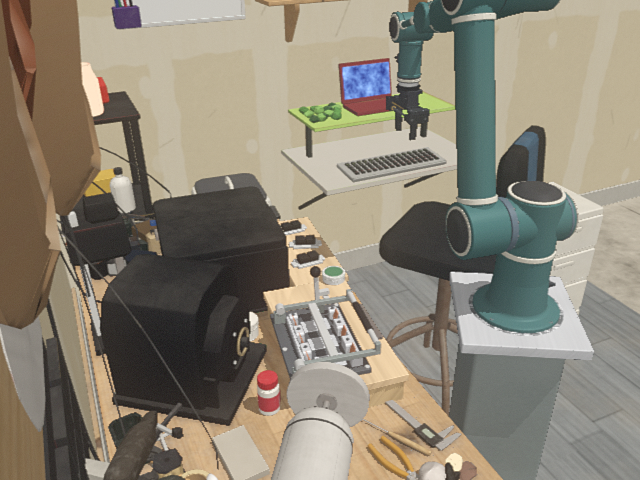

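The top view shows the fixture at about (205,245), the lever ball at (247,229), the tin at (321,243), the stick at (255,283), and three pads at (356,209), (397,200) and (431,177). The side view shows the ball at (315,272). I'll enlarge crops for precise pixels.

```bash
cat > h.py <<'E'
import numpy as np,cv2
from cell import r,cams
def pix2w(c,uv,z):
    R,t=np.array(c["R"]),np.array(c["t"]);d=R.T@np.linalg.solve(c["camera_matrix"],[uv[0],uv[1],1]);o=-R.T@t
    return o+d*(z-o[2])/d[2]
def w2pix(c,X):
    p=np.array(c["camera_matrix"])@(np.array(c["R"])@np.asarray(X,float)+np.array(c["t"]));return p[:2]/p[2]
def tri(obs):
    A,b=[],[]
    for c,uv in obs:
        R,t=np.array(c["R"]),np.array(c["t"]);d=R.T@np.linalg.solve(c["camera_matrix"],[uv[0],uv[1],1]);d/=np.linalg.norm(d);P=np.eye(3)-np.outer(d,d)
        A.append(P);b.append(P@(-R.T@t))
    return np.linalg.lstsq(np.vstack(A),np.hstack(b),rcond=None)[0]
def crop(img,x0,y0,w,h,k,name):
    cv2.imwrite(name,cv2.resize(img[y0:y0+h,x0:x0+w,::-1],None,fx=k,fy=k,interpolation=cv2.INTER_CUBIC))
E
python3 - <<'E'
from h import *
T=cams.read_camera("top");S=cams.read_camera("side")
crop(T["frame"],130,180,150,120,5,"pics/tf.png")
crop(T["frame"],330,150,125,85,6,"pics/tp.png")
crop(S["frame"],255,260,150,120,5,"pics/sf.png")
E
```

```text
(no output)
```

View pics/tf.png

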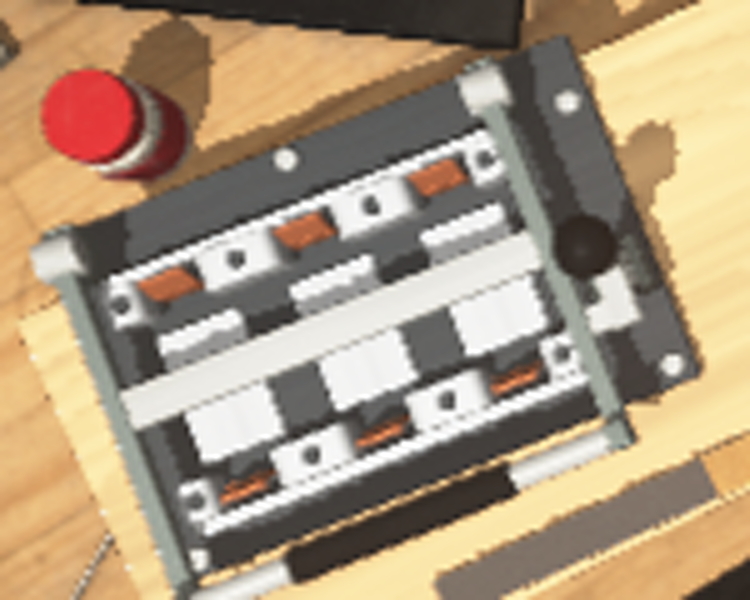

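View pics/tp.png

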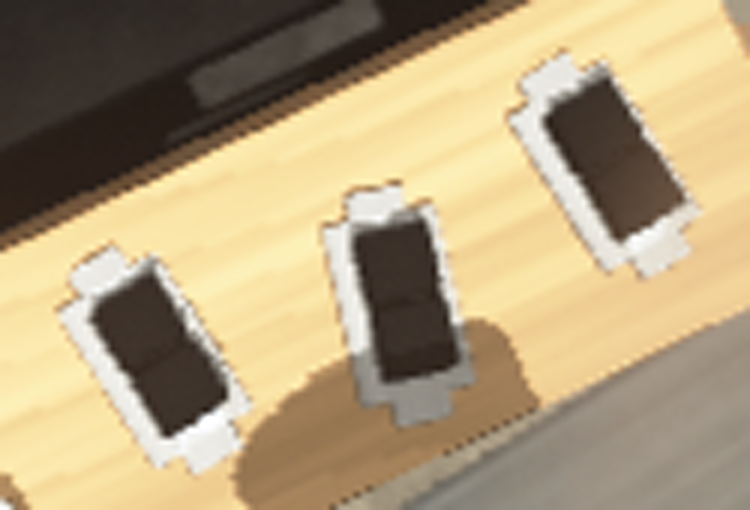

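View pics/sf.png

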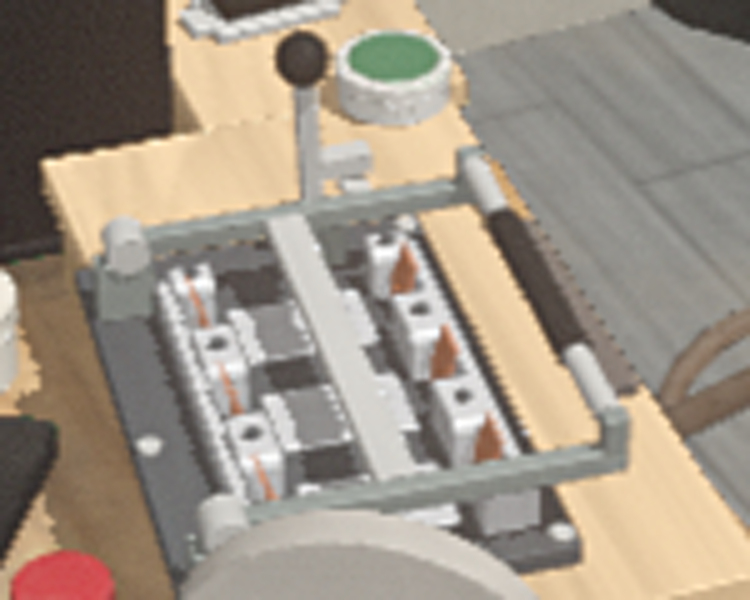

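The crops show the sleeve ends at (292,563) and (513,481), the ball at (585,247), the hinge bosses at (60,255) and (485,85), and the leaves of the middle nest at (303,230) and (380,434). Pad ear tips are at A (91,258)/(218,461), B (374,188)/(425,420), C (543,66)/(667,263). In the side crop the ball is at (302,60) and the sleeve runs (500,215)-(570,345).

Run:
```python
from h import *
np.set_printoptions(precision=4,suppress=True)
T=cams.read_camera("top");S=cams.read_camera("side")
f=lambda u,v:((u+.5)/5-.5+130,(v+.5)/5-.5+180)
p=lambda u,v:((u+.5)/6-.5+330,(v+.5)/6-.5+150)
s=lambda u,v:((u+.5)/5-.5+255,(v+.5)/5-.5+260)
a=pix2w(T,f(292,563),.135);b=pix2w(T,f(513,481),.135)
print("handle",(a+b)/2,"len",np.linalg.norm(a-b),"yaw of y axis",np.arctan2(*(a-b)[1::-1]))
print("handle tri",tri([(T,f(402.5,522)),(S,s(538,280))]))
h1,h2=pix2w(T,f(60,255),.125),pix2w(T,f(485,85),.125)
print("hinge",(h1+h2)/2,np.linalg.norm(h1-h2),np.arctan2(*(h1-h2)[1::-1]))
print("ball",tri([(T,f(585,247)),(S,s(302,60))]))
for z in(.10,.115):
  n=[(pix2w(T,f(*q),z)+pix2w(T,f(*w),z))/2 for q,w in(((168,285),(245,488)),((303,230),(380,434)),((438,177),(516,378)))];print("nests",z,n,np.arctan2(*(n[0]-n[2])[1::-1]))
for n,q,w in(("A",(91,258),(218,461)),("B",(374,188),(425,420)),("C",(543,66),(667,263))):
  q=pix2w(T,p(*q),.079);w=pix2w(T,p(*w),.079);print(n,(q+w)/2,np.linalg.norm(q-w),"yaw",np.arctan2(*(q-w)[1::-1]))
W=cams.read_camera("wrist")
R=r.get_state()["orientation"];t=r.get_state()["position"]
print("wrist cam in tool", R.T@(-W["R"].T@W["t"]-t), W["R"]@R, W["camera_matrix"])
print("tin",pix2w(T,(321,243),.096),"stick",pix2w(T,(255,283),.08))
```

```text
handle [0.3822 0.2564 0.135 ] len 0.09753413789744207 yaw of y axis 1.8999914968335994
handle tri [0.3827 0.2562 0.1364]
hinge [0.5328 0.3121 0.125 ] 0.1932537279303288 1.9329343206829204
ball [0.492  0.1717 0.188 ]
nests 0.1 [array([0.4419, 0.3481, 0.1   ]), array([0.464 , 0.2896, 0.1   ]), array([0.4863, 0.2306, 0.1   ])] 1.9319978766501686
nests 0.115 [array([0.4415, 0.3437, 0.115 ]), array([0.4634, 0.2861, 0.115 ]), array([0.4853, 0.2279, 0.115 ])] 1.9319978766501689
A [ 0.5378 -0.0581  0.079 ] 0.08980655559889411 yaw 0.5264713951561193
B [ 0.5565 -0.151   0.079 ] 0.0896520524847454 yaw 0.1765660261633986
C [ 0.6076 -0.2309  0.079 ] 0.08791973534157672 yaw 0.5194672108218197
wrist cam in tool [ 0.0801  0.0004 -0.1384] [[ 0.0003  1.      0.0006]
 [-0.951   0.0005 -0.3092]
 [-0.3092 -0.0005  0.951 ]] [[397.5396   0.     323.0022]
 [  0.     397.5396 236.2435]
 [  0.       0.       1.    ]]
tin [0.4636 0.0215 0.096 ] stick [0.3798 0.1693 0.08  ]
```

Emit:
arm_command --steps '[[[2.6,-3.1,-0.5,0,0,-0.14,1],[5.2,-6.3,-1,0,0,-0.28,1],[7.8,-9.4,-1.5,0,0,-0.42,1],[10.4,-12.6,-2,0,0,-0.56,1],[13,-15.7,-2.5,0,0,-0.7,1],[15.6,-18.8,-3,0,0,-0.84,1],[18.2,-22,-3.5,0,0,-0.98,1],[20.8,-25.1,-4,0,0,-1.12,1],[23.4,-28.3,-4.5,0,0,-1.26,1],[26,-31.4,-5,0,0,-1.4,1]]]'

```text
t: 1.35
position: [0.3857, -0.2201, 0.2972]
orientation: [[-0.256, 0.967, 0.001], [0.967, 0.256, -0.0], [-0.001, 0.001, -1.0]]
wrist_force: [0.1, -0.3, -0.9]
gripper_width: 0.0883
grasp_force: 0.0
```

```bash
cat >> h.py <<'E'
np.set_printoptions(precision=4,suppress=True)
YF=.361;FX=np.array([np.cos(YF),np.sin(YF),0]);FY=np.array([-np.sin(YF),np.cos(YF),0])
from scipy.spatial.transform import Rotation as Rn
def go(xyz,yaw):
    """tool-frame shift (cm), rotvec to reach TCP xyz, pointing down with tool x at yaw"""
    s=r.get_state();R=s["orientation"];G=Rn.from_euler("z",yaw).as_matrix()@np.diag([1,-1,-1.])
    print("t",round(s["t"],1),"pos",s["position"],"F",s["wrist_force"],"w",s["gripper_width"])
    print("shift cm",R.T@(np.asarray(xyz)-s["position"])*100,"rot",Rn.from_matrix(R.T@G).as_rotvec())
E
python3 -c "
from h import *
go([.492,.172,.30],YF+np.pi)"
```

```text
t 1.4 pos [ 0.3857 -0.2201  0.2972] F [ 0.0571 -0.2999 -0.947 ] w 0.08825321385112393
shift cm [35.1762 20.3295 -0.2871] rot [ 0.0001  0.001  -1.6724]
```

Emit:
arm_command --steps '[[[3.5,2,0,0,0,-0.14,1],[7,4,0,0,0,-0.28,1],[10.5,6.1,0,0,0,-0.42,1],[14,8.1,0,0,0,-0.56,1],[17.6,10.2,0,0,0,-0.7,1],[21.1,12.2,0,0,0,-0.84,1],[24.6,14.2,0,0,0,-0.98,1],[28.1,16.2,0,0,0,-1.12,1],[31.6,18.3,0,0,0,-1.26,1],[35.2,20.3,0,0,0,-1.4,1]]]'

```text
t: 2.35
position: [0.4939, 0.1717, 0.297]
orientation: [[-0.996, -0.089, 0.001], [-0.089, 0.996, 0.0], [-0.001, -0.0, -1.0]]
wrist_force: [0.0, -1.2, -0.5]
gripper_width: 0.0882
grasp_force: 0.0
```

```bash
python3 -c "
from h import *
go([.492,.172,.177],YF+np.pi)
W=cams.read_camera('wrist');cv2.imwrite('pics/w1.png',W['frame'][:,:,::-1]);print(w2pix(W,[.492,.1717,.188]),w2pix(W,[.457,.2847,.105]))"
```

```text
t 2.4 pos [0.4939 0.1717 0.297 ] F [ 0.0016 -1.2475 -0.4931] w 0.088193306727197
shift cm [ 0.2006  0.0486 11.9973] rot [-0.0002  0.0008 -0.2718]
[323.9238 233.4061] [462.6626 174.9102]
```

View pics/w1.png

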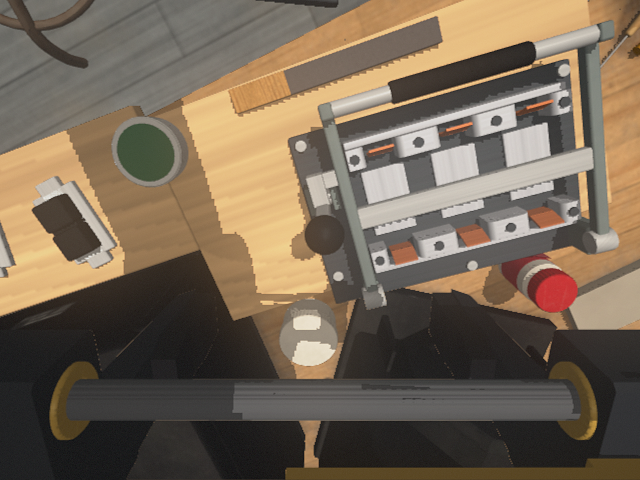

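The wrist view shows the ball at (324,235), as predicted, so the calibration is good. There is a white cylinder behind it at (308,335), and I'll check its distance.

```bash
python3 -c "
from h import *
W=cams.read_camera('wrist');T=cams.read_camera('top')
print(tri([(W,(308,318)),(T,(256,160))]),pix2w(T,(256,160),.1),pix2w(T,(256,173),.1),pix2w(T,(256,173),.2))"
```

```text
[ 0.6804  0.1756 -0.03  ] [0.6509 0.1604 0.1   ] [0.6217 0.1608 0.1   ] [0.602  0.1497 0.2   ]
```

Emit:
arm_command --steps '[[[0.2,0,1,0,0,-0.09,1],[0.2,0,2,0,0,-0.18,1],[0.2,0,3,0,0,-0.27,1],[0.2,0,5,0,0,-0.272,1],[0.2,0,7,0,0,-0.272,1],[0.2,0,9,0,0,-0.272,1],[0.2,0,10.5,0,0,-0.272,1],[0.2,0,12,0,0,-0.272,1],[0.2,0,12,0,0,-0.272,1],[0.2,0,12,0,0,-0.272,1]]]'

```text
t: 3.5
position: [0.4918, 0.1695, 0.1768]
orientation: [[-0.938, -0.347, -0.0], [-0.347, 0.938, -0.0], [0.0, -0.0, -1.0]]
wrist_force: [-0.5, -0.1, -0.6]
gripper_width: 0.0882
grasp_force: 0.0
```

Emit:
arm_command --steps '[[[0,0,0,0,0,0,0],[0,0,0,0,0,0,0],[0,0,0,0,0,0,-0.3],[0,0,0,0,0,0,-0.6],[0,0,0,0,0,0,-1],[0,0,0,0,0,0,-1],[0,0,0,0,0,0,-1],[0,0,0,0,0,0,-1],[0,0,0,0,0,0,-1],[0,0,0,0,0,0,-1]]]'

```text
t: 4.5
position: [0.491, 0.1715, 0.1768]
orientation: [[-0.938, -0.347, -0.001], [-0.347, 0.938, 0.003], [0.0, 0.004, -1.0]]
wrist_force: [-2.2, 5.5, 1.7]
gripper_width: 0.0231
grasp_force: 29.4
```

Emit:
arm_command --steps '[[[-0.77,0,0.03,0,0,0,-1],[-1.53,0,0.12,0,0,0,-1],[-2.28,0,0.28,0,0,0,-1],[-3.02,0,0.49,0,0,0,-1],[-3.74,0,0.76,0,0,0,-1],[-4.43,0,1.08,0,0,0,-1],[-5.1,0,1.46,0,0,0,-1],[-5.73,0,1.9,0,0,0,-1],[-6.33,0,2.38,0,0,0,-1],[-6.75,0,2.77,0,0,0,-1]]]'

```text
t: 5.5
position: [0.5518, 0.1944, 0.1469]
orientation: [[-0.938, -0.348, -0.008], [-0.348, 0.938, 0.001], [0.007, 0.004, -1.0]]
wrist_force: [-7.1, 4.6, -1.0]
gripper_width: 0.0227
grasp_force: 29.7
```

Emit:
arm_command --steps '[[[0,0,0,0,0,0,-1],[0,0,0,0,0,0,0.2],[0,0,0,0,0,0,1],[0,0,0,0,0,0,1],[0,0,0,0,0,0,1],[0,0,-2,0,0,0,1],[0,0,-5,0,0,0,1],[0,0,-8,0,0,0,1],[0,0,-11,0,0,0,1],[0,0,-13,0,0,0,1]]]'

```text
t: 6.5
position: [0.556, 0.1933, 0.2822]
orientation: [[-0.938, -0.347, 0.004], [-0.347, 0.938, 0.001], [-0.004, -0.0, -1.0]]
wrist_force: [0.0, 0.6, -0.6]
gripper_width: 0.0881
grasp_force: 0.0
```

```bash
python3 -c "
from h import *
go([.3822,.2564,.22],YF+np.pi/2)
W=cams.read_camera('wrist');S=cams.read_camera('side')
a=cv2.resize(W['frame'],(400,300));b=cv2.resize(S['frame'][230:410,200:440],(400,300))
crop(np.hstack([a,b]),0,0,800,300,1,'pics/w2.png')"
```

```text
t 6.5 pos [0.556  0.1933 0.2822] F [ 0.0405  0.5802 -0.635 ] w 0.08813183283083675
shift cm [14.1316 11.9616  6.1606] rot [0.0027 0.0034 1.5647]
```

View pics/w2.png

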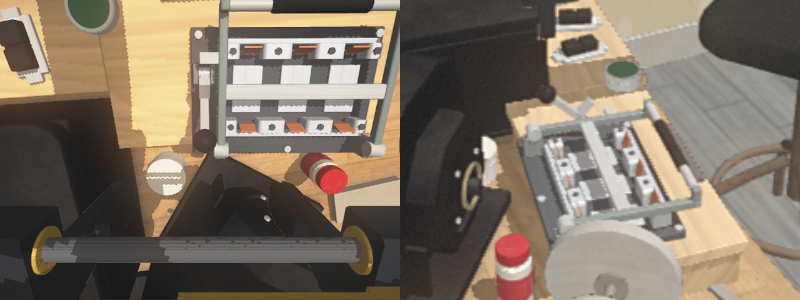

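The lever is leaning back, with the ball at (203,140) in the left half. Next is the handle.

Emit:
arm_command --steps '[[[1.4,1.2,0,0,0,0.14,-0.32],[2.8,2.4,0,0,0,0.28,-0.32],[4.2,3.6,0,0,0,0.42,-0.32],[5.6,4.8,0,0,0,0.56,-0.32],[7,6,0.5,0,0,0.7,-0.32],[8.4,7.2,1,0,0,0.84,-0.32],[9.8,8.4,2,0,0,0.98,-0.32],[11.2,9.6,3,0,0,1.12,-0.32],[12.6,10.8,4,0,0,1.26,-0.32],[14.1,12,5,0,0,1.4,-0.32]]]'

```text
t: 7.6
position: [0.3798, 0.2564, 0.2271]
orientation: [[-0.497, 0.868, -0.002], [0.868, 0.497, -0.001], [-0.0, -0.002, -1.0]]
wrist_force: [-0.3, 0.3, -0.1]
gripper_width: 0.0298
grasp_force: 0.0
```

```bash
python3 -c "
from h import *
go([.3824,.2563,.124],YF+np.pi/2)
W=cams.read_camera('wrist');cv2.imwrite('pics/w3.png',W['frame'][:,:,::-1])
H=np.array([.3822,.2564,.135]);print(w2pix(W,H),w2pix(W,H+.05*FY),w2pix(W,H-.05*FY))"
```

```text
t 7.6 pos [0.3798 0.2564 0.2271] F [-0.2928  0.3383 -0.1425] w 0.02983646431590059
shift cm [-0.14    0.2407 10.3077] rot [-0.0018  0.0002  0.1589]
[327.154  245.9147] [341.1893 165.1017] [314.7673 317.2351]
```

View pics/w3.png

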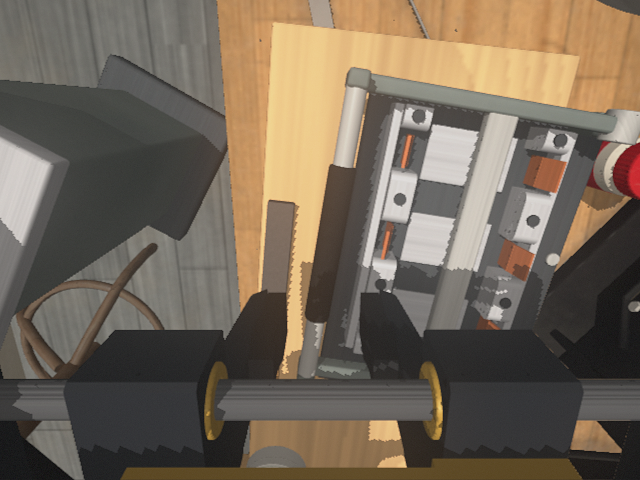

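The sleeve ends are at (341,166) and (315,320), as predicted, so I descend.

Emit:
arm_command --steps '[[[-0.1,0.2,0,0,0,0.08,-0.32],[-0.1,0.2,0,0,0,0.159,-0.32],[-0.1,0.2,2,0,0,0.159,-0.32],[-0.1,0.2,4,0,0,0.159,-0.32],[-0.1,0.2,6,0,0,0.159,-0.32],[-0.1,0.2,8,0,0,0.159,-0.32],[-0.1,0.2,9.5,0,0,0.159,-0.32],[-0.1,0.2,10.3,0,0,0.159,-0.32],[-0.1,0.2,10.3,0,0,0.159,-0.32],[-0.1,0.2,10.3,0,0,0.159,-0.32]]]'

```text
t: 8.65
position: [0.3835, 0.2568, 0.1261]
orientation: [[-0.359, 0.933, 0.0], [0.933, 0.359, -0.0], [-0.0, -0.0, -1.0]]
wrist_force: [0.0, 0.3, 0.3]
gripper_width: 0.0298
grasp_force: 0.0
```

Emit:
arm_command --steps '[[[0,0,0,0,0,0,-0.5],[0,0,0,0,0,0,-0.7],[0,0,0,0,0,0,-1],[0,0,0,0,0,0,-1],[0,0,0,0,0,0,-1],[0,0,0,0,0,0,-1],[0,0,0,0,0,0,-1],[0,0,0,0,0,0,-1],[0,0,0,0,0,0,-1],[0,0,0,0,0,0,-1]]]'

```text
t: 9.65
position: [0.3831, 0.2569, 0.1268]
orientation: [[-0.359, 0.933, -0.0], [0.933, 0.359, 0.0], [0.0, -0.0, -1.0]]
wrist_force: [-4.3, -2.2, 6.5]
gripper_width: 0.0149
grasp_force: 30.1
```

```bash
python3 -c "
from h import *
go([.3824,.2563,.124],YF+np.pi/2)
a0=np.arctan2(15,160)
for i in range(1,41):
    th=1.7*i/40; a=a0+th
    print(i,'y %.2f z %.2f'%(16.07*(np.cos(a0)-np.cos(a)),-16.07*(np.sin(a)-np.sin(a0))), end=' | ' if i%4 else '\n')
"
```

```text
t 9.7 pos [0.3831 0.2569 0.1268] F [-4.2899 -2.1802  6.4741] w 0.01487636686999691
shift cm [-0.0313 -0.0834  0.2792] rot [-0.0003 -0.0002  0.006 ]
1 y 0.08 z -0.68 | 2 y 0.19 z -1.35 | 3 y 0.32 z -2.02 | 4 y 0.48 z -2.69
5 y 0.68 z -3.34 | 6 y 0.90 z -3.99 | 7 y 1.14 z -4.62 | 8 y 1.42 z -5.25
9 y 1.72 z -5.86 | 10 y 2.04 z -6.46 | 11 y 2.39 z -7.05 | 12 y 2.77 z -7.62
13 y 3.17 z -8.17 | 14 y 3.59 z -8.71 | 15 y 4.04 z -9.23 | 16 y 4.50 z -9.73
17 y 4.99 z -10.21 | 18 y 5.50 z -10.66 | 19 y 6.02 z -11.10 | 20 y 6.57 z -11.51
21 y 7.13 z -11.90 | 22 y 7.71 z -12.26 | 23 y 8.30 z -12.60 | 24 y 8.90 z -12.92
25 y 9.52 z -13.21 | 26 y 10.15 z -13.47 | 27 y 10.80 z -13.70 | 28 y 11.45 z -13.91
29 y 12.10 z -14.09 | 30 y 12.77 z -14.24 | 31 y 13.44 z -14.37 | 32 y 14.12 z -14.46
33 y 14.80 z -14.53 | 34 y 15.48 z -14.56 | 35 y 16.16 z -14.57 | 36 y 16.85 z -14.55
37 y 17.53 z -14.50 | 38 y 18.21 z -14.42 | 39 y 18.88 z -14.31 | 40 y 19.55 z -14.17
```

Emit:
arm_command --steps '[[[0,0.19,-1.35,0,0,0,-1],[0,0.48,-2.69,0,0,0,-1],[0,0.9,-3.99,0,0,0,-1],[0,1.42,-5.25,0,0,0,-1],[0,2.04,-6.46,0,0,0,-1],[0,2.77,-7.62,0,0,0,-1],[0,3.59,-8.71,0,0,0,-1],[0,4.5,-9.73,0,0,0,-1],[0,5.5,-10.66,0,0,0,-1],[0,6.57,-11.51,0,0,0,-1]]]'

```text
t: 10.65
position: [0.44, 0.2783, 0.244]
orientation: [[-0.359, 0.933, -0.012], [0.933, 0.359, -0.006], [-0.001, -0.013, -1.0]]
wrist_force: [-21.4, -10.1, 19.2]
gripper_width: 0.0148
grasp_force: 30.0
```

Emit:
arm_command --steps '[[[0,1.14,-0.75,0,0,0,-1],[0,2.33,-1.41,0,0,0,-1],[0,3.58,-1.96,0,0,0,-1],[0,4.88,-2.4,0,0,0,-1],[0,6.2,-2.73,0,0,0,-1],[0,7.55,-2.95,0,0,0,-1],[0,8.91,-3.05,0,0,0,-1],[0,10.28,-3.04,0,0,0,-1],[0,11.64,-2.91,0,0,0,-1],[0,12.98,-2.66,0,0,0,-1]]]'

```text
t: 11.65
position: [0.5675, 0.3261, 0.2711]
orientation: [[-0.359, 0.933, 0.003], [0.933, 0.359, -0.001], [-0.002, 0.002, -1.0]]
wrist_force: [-2.8, -4.5, 2.6]
gripper_width: 0.0148
grasp_force: 30.0
```

```bash
python3 -c "
from h import *
go([.45,.20,.36],YF+np.pi/2)
S=cams.read_camera('side');cv2.imwrite('pics/s3.png',S['frame'][100:420,140:540,::-1])"
```

```text
t 11.7 pos [0.5675 0.3261 0.2711] F [-2.7858 -4.4563  2.5841] w 0.014814135963672785
shift cm [ -7.5805 -15.4692  -8.9103] rot [0.0022 0.0023 0.0058]
```

View pics/s3.png

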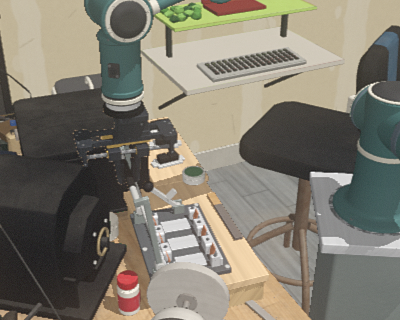

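The beam is up and just past vertical. I release it, rise and head for pad A.

Emit:
arm_command --steps '[[[0,0,0,0,0,0,-0.3],[0,0,0,0,0,0,0],[0,0,0,0,0,0,0],[0,0,-3,0,0,0,0],[0,0,-7,0,0,0,0],[0,0,-10,0,0,0,0],[-4,-2,-10,0,0,-0.14,0.3],[-8,-4,-10,0,0,-0.28,0.3],[-12,-6,-10,0,0,-0.42,0.3],[-16,-8,-10,0,0,-0.56,0.3]]]'

```text
t: 12.7
position: [0.5477, 0.1478, 0.3681]
orientation: [[-0.804, 0.595, 0.001], [0.595, 0.804, 0.0], [-0.001, 0.001, -1.0]]
wrist_force: [0.1, 0.2, -0.5]
gripper_width: 0.0575
grasp_force: 0.0
```

```bash
python3 -c "
from h import *
go([.5378,-.0581,.22],.526+np.pi)"
```

```text
t 12.7 pos [0.5477 0.1478 0.3681] F [ 0.1437  0.1627 -0.5019] w 0.0574648574081905
shift cm [-11.4353 -17.1624  14.8073] rot [ 0.0004  0.0011 -1.1628]
```

Emit:
arm_command --steps '[[[-1.4,-2.1,1,0,0,-0.145,0.3],[-2.8,-4.2,2,0,0,-0.29,0.3],[-4.2,-6.3,4,0,0,-0.435,0.3],[-5.6,-8.4,6,0,0,-0.58,0.3],[-7,-10.5,8,0,0,-0.725,0.3],[-8.4,-12.6,10,0,0,-0.87,0.3],[-9.8,-14.7,12,0,0,-1.015,0.3],[-11.4,-17.2,14.8,0,0,-1.16,0.3],[-11.4,-17.2,14.8,0,0,-1.16,0.3],[-11.4,-17.2,14.8,0,0,-1.16,0.3]]]'

```text
t: 13.7
position: [0.5359, -0.057, 0.2194]
orientation: [[-0.871, -0.49, -0.001], [-0.49, 0.871, 0.001], [0.0, 0.001, -1.0]]
wrist_force: [0.5, 0.1, -0.0]
gripper_width: 0.0573
grasp_force: 0.0
```

```bash
cat >> h.py <<'E'
def findpad(xy,yaw,n=0):
    """refine pad pose: lining outline in the wrist view (dark blob) fitted with a rectangle at lining-top height"""
    W=cams.read_camera("wrist");g=cv2.cvtColor(W["frame"],cv2.COLOR_RGB2HSV)
    k=.12;S=4000  # rectify lining-top plane, 0.25mm/px
    src=np.float32([w2pix(W,[xy[0]+a,xy[1]+b,.097]) for a,b in((-.07,-.07),(.07,-.07),(.07,.07),(-.07,.07))])
    M=cv2.getPerspectiveTransform(src,np.float32([(0,0),(560,0),(560,560),(0,560)]))
    im=cv2.warpPerspective(W["frame"],M,(560,560),flags=cv2.INTER_CUBIC)
    c=(280,280)
    m=(cv2.cvtColor(im,cv2.COLOR_RGB2GRAY)<75).astype(np.uint8);m=cv2.morphologyEx(m,cv2.MORPH_OPEN,np.ones((25,25)))
    L,lab,st,ce=cv2.connectedComponentsWithStats(m);i=min((j for j in range(1,L) if st[j,4]>8000),key=lambda j:np.hypot(*(ce[j]-280)))
    q=cv2.minAreaRect(np.argwhere(lab==i)[:,::-1].astype(np.float32))
    b=cv2.boxPoints(q);e=max([b[1]-b[0],b[2]-b[1]],key=np.linalg.norm)
    y=np.arctan2(e[1],e[0]);y=(y-yaw+np.pi/2)%np.pi-np.pi/2+yaw
    o=np.array(q[0])*.25e-3-.07+np.array(xy[:2]);print("lining",o,"yaw",y,"size mm",np.array(q[1])/4)
    cv2.drawContours(im,[b.astype(int)],-1,(255,0,0),1);return o,y,im,W["frame"]
E
python3 -c "
from h import *
o,y,im,f=findpad([.5378,-.0581],.526)
cv2.imwrite('pics/a1.png',np.hstack([im[:480],f[:,:]])[:, :, ::-1][:, ::1] if 0 else cv2.resize(np.hstack([im[40:520],f]),(800,320))[:,:,::-1])
go([o[0],o[1],.09],y+np.pi)"
```

```text
lining [ 0.5367 -0.0596] yaw 0.5317241 size mm [57.7242 27.3918]
t 13.8 pos [ 0.5367 -0.0566  0.2205] F [ 0.2527 -0.5405  0.3233] w 0.05752932038105795
shift cm [ 0.1673 -0.2652 13.0529] rot [-0.0001  0.0013 -0.0179]
```

View pics/a1.png

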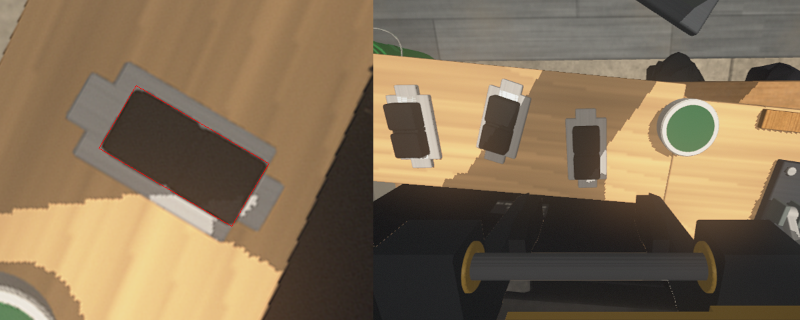

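The wrist view shows the lining well outlined, with three pads and the tin at (688,128). Descending on pad A.

Emit:
arm_command --steps '[[[0.1,-0.2,2,0,0,-0.018,0.3],[0.17,-0.27,4,0,0,-0.018,0.3],[0.17,-0.27,6,0,0,-0.018,0.3],[0.17,-0.27,8,0,0,-0.018,0.3],[0.17,-0.27,10,0,0,-0.018,0.3],[0.17,-0.27,11.5,0,0,-0.018,0.3],[0.17,-0.27,12.5,0,0,-0.018,0.3],[0.17,-0.27,13,0,0,-0.018,0.3],[0.17,-0.27,13,0,0,-0.018,0.3],[0.17,-0.27,13,0,0,-0.018,0.3]]]'

```text
t: 14.75
position: [0.537, -0.0602, 0.0905]
orientation: [[-0.861, -0.509, 0.001], [-0.509, 0.861, -0.0], [-0.001, -0.001, -1.0]]
wrist_force: [0.2, 0.2, -0.2]
gripper_width: 0.0576
grasp_force: 0.0
```

Emit:
arm_command --steps '[[[0,0,0,0,0,0,0],[0,0,0,0,0,0,-0.2],[0,0,0,0,0,0,-0.4],[0,0,0,0,0,0,-1],[0,0,0,0,0,0,-1],[0,0,0,0,0,0,-1],[0,0,-1,0,0,0,-1],[0,0,-3,0,0,0,-1],[0,0,-6,0,0,0,-1],[0,0,-9,0,0,0,-1]]]'

```text
t: 15.75
position: [0.5354, -0.0601, 0.18]
orientation: [[-0.861, -0.509, -0.002], [-0.509, 0.861, 0.0], [0.002, 0.001, -1.0]]
wrist_force: [-0.1, 0.6, -1.6]
gripper_width: 0.028
grasp_force: 30.0
```

```bash
python3 -c "
from h import *
print(r.get_state()['grasp_force'])
go([.461+.11*FX[0]*0,.285,.23],YF+np.pi)"
```

```text
29.999174773693085
t 15.8 pos [ 0.5354 -0.0601  0.18  ] F [-0.1352  0.5771 -1.6374] w 0.027999219930620326
shift cm [-11.1631  33.4993  -4.9775] rot [ 0.0011 -0.0019  0.1732]
```

Emit:
arm_command --steps '[[[-0.6,2.3,-1,0,0,0.02,-1],[-1.1,4.6,-2,0,0,0.04,-1],[-1.7,7,-3,0,0,0.06,-1],[-2.3,9.3,-4,0,0,0.08,-1],[-2.9,11.6,-5,0,0,0.1,-1],[-3.5,14,-5,0,0,0.12,-1],[-4.6,16.3,-5,0,0,0.14,-1],[-5.8,18.6,-5,0,0,0.16,-1],[-7,21,-5,0,0,0.173,-1],[-9.3,22.7,-5,0,0,0.173,-1]]]'

```text
t: 16.75
position: [0.4992, 0.1833, 0.2296]
orientation: [[-0.935, -0.354, -0.001], [-0.354, 0.935, -0.001], [0.002, 0.0, -1.0]]
wrist_force: [0.2, 0.1, -2.5]
gripper_width: 0.0276
grasp_force: 30.0
```

```bash
python3 -c "
from h import *
go([.461,.286,.23],YF+np.pi)
W=cams.read_camera('wrist');np.savez('w4.npz',f=W['frame'],camera_matrix=W['camera_matrix'],R=W['R'],t=W['t'])
cv2.imwrite('pics/w4.png',cv2.resize(W['frame'],(800,600),interpolation=cv2.INTER_CUBIC)[:,:,::-1])
M=np.array([.461,.286,.105])
for k in(-1,0,1):print(w2pix(W,M+.062*k*FY)*1.25)"
```

```text
t 16.8 pos [0.4992 0.1833 0.2296] F [ 0.189   0.1236 -2.4956] w 0.02764958692822642
shift cm [-0.0556 10.9557 -0.038 ] rot [ 0.     -0.0015  0.0004]
[490.2065 288.1612]
[602.0395 288.2252]
[713.8428 288.2892]
```

View pics/w4.png

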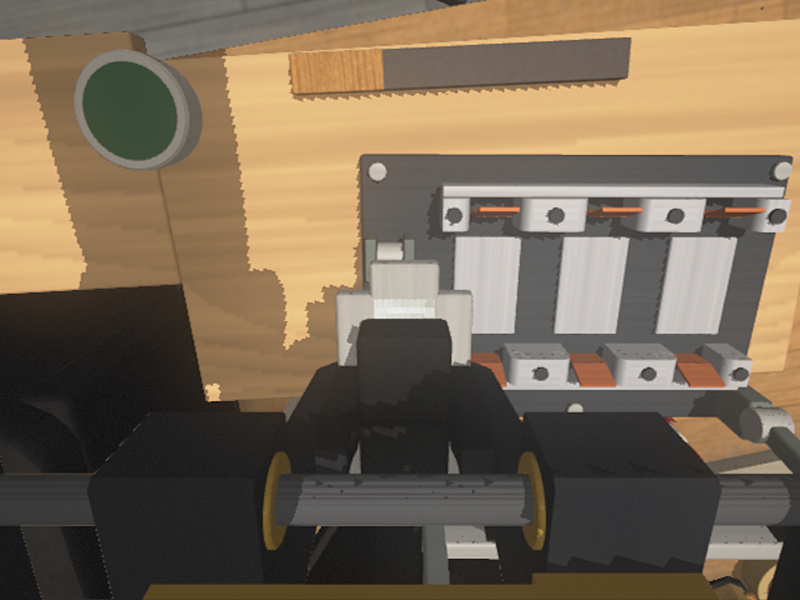

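The view shows the nests clearly. Front-row holes are at (556,215) and (675,215), rear-row holes at (541,373) and (648,373), and the seat strips at x≈487, 592 and 697. I'll compute the nest centres.

```bash
python3 -c "
from h import *
W=dict(np.load('w4.npz'))
P=lambda u,v,z:pix2w(W,((u+.5)/1.25-.5,(v+.5)/1.25-.5),z)
for z in(.100,.105,.110,.115):
  a,b,c,d=P(556,215,z),P(675.5,215.5,z),P(541,373.5,z),P(648.5,373.5,z);m=(a+b+c+d)/4
  print(z,np.linalg.norm(a-b)*1e3,np.linalg.norm(c-d)*1e3,'mid',m[:2],'front mid->rear mid yaw',np.arctan2(*((c+d)-(a+b))[1::-1]),np.linalg.norm((c+d)-(a+b))/2, 'yaw y',np.arctan2(*(b-a)[1::-1])-np.pi/2,np.arctan2(*(d-c)[1::-1])-np.pi/2)
# seat strips: middle strip corners
for z in(.08,.085,.09):
  q=[P(*p,z) for p in((566,237),(629,237),(556,333),(618,333))];print(z,np.mean(q,0)[:2],[np.linalg.norm(q[1]-q[0]),np.linalg.norm(q[2]-q[0])])
print('handle->nest',np.array([.3822,.2564])+.08*FX[:2])
"
```

```text
0.1 64.50270514841407 64.270970457297 mid [0.4665 0.2927] front mid->rear mid yaw 0.3597356661207397 0.09448120830924897 yaw y 0.3574822230151855 0.36152109867008186
0.105 63.30071855785502 63.07330216611241 mid [0.4657 0.2901] front mid->rear mid yaw 0.3597356661207397 0.09272058222099067 yaw y 0.3574822230151855 0.36152109867008164
0.11 62.09873196729601 61.8756338749278 mid [0.465  0.2875] front mid->rear mid yaw 0.35973566612074087 0.0909599561327324 yaw y 0.3574822230151855 0.3615210986700812
0.115 60.89674537673699 60.67796558374321 mid [0.4642 0.2849] front mid->rear mid yaw 0.35973566612073987 0.08919933004447418 yaw y 0.3574822230151855 0.361521098670081
0.08 [0.4656 0.2922] [np.float64(0.03701607327900069), np.float64(0.06074093185900779)]
0.085 [0.4649 0.2898] [np.float64(0.03637413985683873), np.float64(0.05968756150392806)]
0.09 [0.4642 0.2874] [np.float64(0.035732206434676755), np.float64(0.058634191148848304)]
handle->nest [0.457  0.2847]
```

Emit:
arm_command --steps '[[[0,3,0,0,0,0,-1],[-0.2,6,0,0,0,0,-1],[-0.3,9,0,0,0,0,-1],[-0.4,12,0,0,0,0,-1],[-0.45,15,0,0,0,0,-1],[-0.45,17.2,0,0,0,0,-1],[-0.45,17.2,2.5,0,0,0,-1],[-0.45,17.2,5,0,0,0,-1],[-0.45,17.2,7.5,0,0,0,-1],[-0.45,17.2,8.5,0,0,0,-1]]]'

```text
t: 17.8
position: [0.4423, 0.3437, 0.1418]
orientation: [[-0.935, -0.354, -0.004], [-0.354, 0.935, -0.003], [0.005, -0.001, -1.0]]
wrist_force: [-0.2, 0.1, -2.4]
gripper_width: 0.0278
grasp_force: 30.0
```

```bash
python3 -c "
from h import *
go([.4428,.3456,.1075],.360+np.pi)
W=cams.read_camera('wrist');crop(W['frame'],120,100,400,240,2,'pics/w5.png')
for k in(-1,0,1):print((w2pix(W,np.array([.4647,.2876,.097])+.062*k*FY)-[120,100])*2)"
```

```text
t 17.8 pos [0.4423 0.3437 0.1418] F [-0.2005  0.1419 -2.3508] w 0.0277943664533719
shift cm [-0.1292  0.171   3.4292] rot [-0.0015 -0.0051  0.0015]
[-79.0763 356.5742]
[167.6441 356.8863]
[414.4875 357.1986]
```

View pics/w5.png

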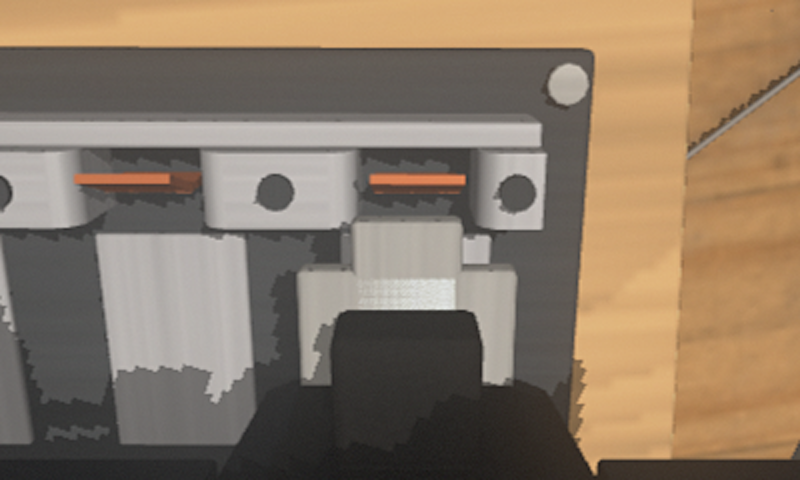

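The ear is centred at 407 and the slot at 417, so it needs about 2 mm of +y, in line with the computed 1.7. Lowering it in.

Emit:
arm_command --steps '[[[-0.13,0.2,0,0,0,0,-1],[-0.13,0.2,0.5,0,0,0,-1],[-0.13,0.2,1,0,0,0,-1],[-0.13,0.2,1.4,0,0,0,-1],[-0.13,0.2,1.8,0,0,0,-1],[-0.13,0.2,2.2,0,0,0,-1],[-0.13,0.2,2.6,0,0,0,-1],[-0.13,0.2,3,0,0,0,-1],[-0.13,0.2,3.3,0,0,0,-1],[-0.13,0.2,3.4,0,0,0,-1]]]'

```text
t: 18.85
position: [0.4452, 0.3478, 0.116]
orientation: [[-0.935, -0.354, 0.001], [-0.354, 0.935, 0.0], [-0.001, 0.0, -1.0]]
wrist_force: [-13.3, -10.0, 38.0]
gripper_width: 0.0278
grasp_force: 31.8
```

Emit:
arm_command --steps '[[[0,0,0.1,0,0,0,-1],[0,0,0.2,0,0,0,-1],[0,0,0.3,0,0,0,-1],[0,0,0.4,0,0,0,-1],[0,0,0.4,0,0,0,-1],[0,0,0.4,0,0,0,-1],[0,0,0.4,0,0,0,-1],[0,0,0.4,0,0,0,-1],[0,0,0.4,0,0,0,-1],[0,0,0.4,0,0,0,-1]]]'

```text
t: 19.85
position: [0.4456, 0.348, 0.1157]
orientation: [[-0.935, -0.354, 0.002], [-0.354, 0.935, 0.001], [-0.002, 0.0, -1.0]]
wrist_force: [-19.3, -12.2, 52.8]
gripper_width: 0.028
grasp_force: 36.3
```

It jams, with force toward the robot: the earlier reading was taken while the arm still lagged. I'll lift, let it settle and correct.

Emit:
arm_command --steps '[[[0,0,-1,0,0,0,-1],[0,0,-2,0,0,0,-1],[0,0,-3,0,0,0,-1],[0,0,-3,0,0,0,-1],[0,0,-3,0,0,0,-1],[0,0,-3,0,0,0,-1],[0,0,-3,0,0,0,-1],[0,0,-3,0,0,0,-1],[0,0,-3,0,0,0,-1],[0,0,-3,0,0,0,-1]]]'

```text
t: 20.85
position: [0.4447, 0.3473, 0.1366]
orientation: [[-0.935, -0.353, -0.0], [-0.353, 0.935, -0.0], [0.0, -0.0, -1.0]]
wrist_force: [-0.4, -0.5, -2.1]
gripper_width: 0.028
grasp_force: 34.3
```

```bash
python3 -c "
from h import *
go([.4428,.3456,.1075],.360+np.pi)
W=cams.read_camera('wrist');crop(W['frame'],120,100,400,240,2,'pics/w6.png')
p=lambda f,v,z:(w2pix(W,np.array([.4428,.3456,z])+f*FX+v*FY)-[120,100])*2
print(p(0,0,.11),p(-.045,.0135,.11),p(-.045,-.0135,.11))"
```

```text
t 20.9 pos [0.4447 0.3473 0.1366] F [-0.374  -0.5393 -2.1341] w 0.02803272195515217
shift cm [ 0.2336 -0.0904  2.9061] rot [-0.0001 -0.0003  0.0011]
[403.6362 375.0139] [467.7162 180.1362] [339.4156 180.0678]
```

View pics/w6.png

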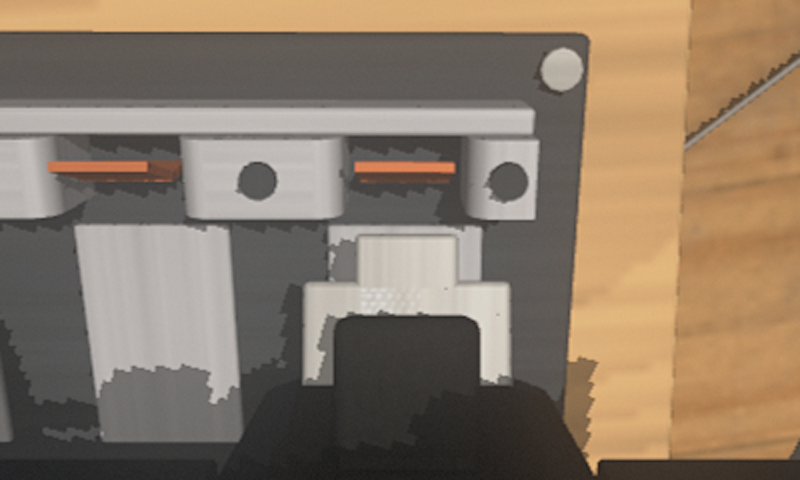

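The ear now looks shorter and lower, with corners (358,236)/(458,236) and plate corners (302,283)/(510,283). The pad may have pitched in the grip, so I'll fit its pose.

```bash
cat >> h.py <<'E'
from scipy.optimize import least_squares
def fithand(W,pts,s):
    """pad pose in hand from image px of front ear corners (L,R) and front plate corners (L,R), on plate top (z=-5.5mm of centre)"""
    R,t=s["orientation"],s["position"];L=np.array([[45,-11,5.5],[45,11,5.5],[35,-22,5.5],[35,22,5.5]])/1e3  # tool axes
    f=lambda q:np.ravel([w2pix(W,R@(Rn.from_euler("yz",q[3:5]).apply(p)+[q[0],q[1],q[2]])+t) for p in L])-np.ravel(pts)
    # q: centre x,y,z in tool, pitch, yaw
    o=least_squares(f,[0,0,.006,0,0],x_scale=[.01,.01,.01,.1,.1]);print("centre mm",o.x[:3]*1e3,"pitch,yaw",o.x[3:],"res px",np.abs(o.fun).max());return o.x
E
python3 -c "
from h import *
W=cams.read_camera('wrist');s=r.get_state();g=lambda u,v:((u+.5)/2-.5+120,(v+.5)/2-.5+100)
fithand(W,[g(358,236),g(458,236),g(302,283),g(510,283)],s)
S=cams.read_camera('side');u,v=w2pix(S,s['position']).astype(int);print(u,v);crop(S['frame'],u-75,v-50,150,110,5,'pics/s6.png')"
```

```text
centre mm [-2.3334 -0.4259  0.9025] pitch,yaw [-0.4665  0.0031] res px 1.1177474844653261
329 341
```

View pics/s6.png

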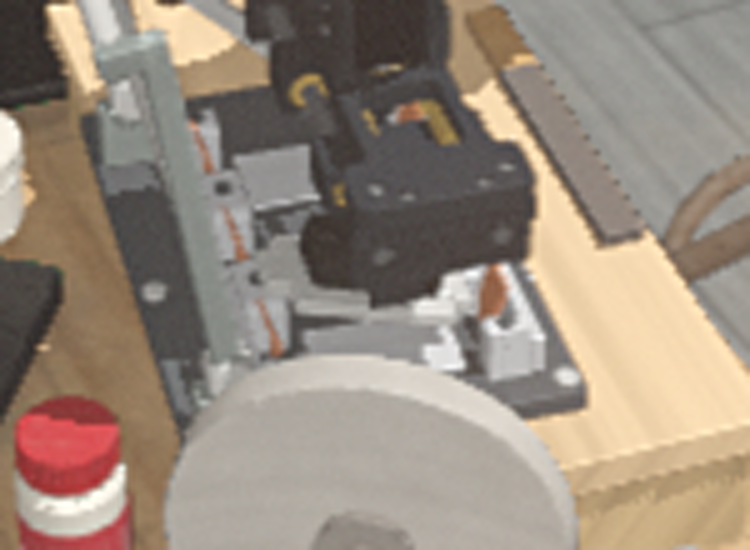

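The side view confirms it: the pad hangs front ear down (rear end (300,298), front (455,310)). I'll put it back on the board at its old spot to level it and regrip.

Emit:
arm_command --steps '[[[0,0,-3,0,0,0,-1],[0,0,-6,0,0,0,-1],[0,0,-9,0,0,0,-1],[0.8,-5,-9,0,0,0,-1],[1.6,-10,-9,0,0,0,-1],[2.4,-15,-9,0,0,0,-1],[3.2,-20,-9,0,0,0,-1],[4,-25,-9,0,0,0,-1],[4.8,-30,-9,0,0,0,-1],[5.6,-35,-9,0,0,0,-1]]]'

```text
t: 22.0
position: [0.5152, 0.0025, 0.2271]
orientation: [[-0.935, -0.353, 0.001], [-0.353, 0.935, 0.0], [-0.001, -0.0, -1.0]]
wrist_force: [0.2, 0.6, -2.1]
gripper_width: 0.0278
grasp_force: 34.3
```

Emit:
arm_command --steps '[[[0.6,-3,0,0,0,-0.08,-1],[1.2,-6.3,0,0,0,-0.17,-1],[1.2,-6.3,2,0,0,-0.17,-1],[1.2,-6.3,5,0,0,-0.17,-1],[1.2,-6.3,8,0,0,-0.17,-1],[1.2,-6.3,10.5,0,0,-0.17,-1],[1.2,-6.3,11.8,0,0,-0.17,-1],[1.2,-6.3,12.6,0,0,-0.17,-1],[1.2,-6.3,12.6,0,0,-0.17,-1],[1.2,-6.3,12.6,0,0,-0.17,-1]]]'

```text
t: 23.0
position: [0.5272, -0.0589, 0.1018]
orientation: [[-0.862, -0.507, 0.002], [-0.507, 0.862, -0.001], [-0.001, -0.002, -1.0]]
wrist_force: [1.0, 0.3, -3.0]
gripper_width: 0.0278
grasp_force: 31.7
```

Press lightly down to level the pad, then release and look.

Emit:
arm_command --steps '[[[0,0,0.2,0,0,0,-1],[0,0,0.4,0,0,0,-1],[0,0,0.6,0,0,0,-1],[0,0,0.7,0,0,0,-1],[0,0,0.7,0,0,0,-1],[0,0,0.7,0,0,0,-0.4],[0,0,0.7,0,0,0,-0.2],[0,0,0.7,0,0,0,0],[0,0,0.7,0,0,0,0.3],[0,0,0.7,0,0,0,0.3]]]'

```text
t: 24.0
position: [0.5258, -0.0588, 0.0934]
orientation: [[-0.862, -0.507, -0.001], [-0.507, 0.862, -0.0], [0.001, 0.0, -1.0]]
wrist_force: [0.3, 0.4, -0.1]
gripper_width: 0.0559
grasp_force: 0.0
```

Emit:
arm_command --steps '[[[0,0,-2,0,0,0,0.3],[0,0,-5,0,0,0,0.3],[0,0,-8,0,0,0,0.3],[0,0,-11,0,0,0,0.3],[0,0,-12.5,0,0,0,0.3],[0,0,-12.5,0,0,0,0.3],[0,0,-12.5,0,0,0,0.3],[0,0,-12.5,0,0,0,0.3],[0,0,-12.5,0,0,0,0.3],[0,0,-12.5,0,0,0,0.3]]]'

```text
t: 25.0
position: [0.5254, -0.0586, 0.2173]
orientation: [[-0.862, -0.507, -0.002], [-0.507, 0.862, 0.0], [0.002, 0.002, -1.0]]
wrist_force: [-0.4, -0.7, 0.1]
gripper_width: 0.0574
grasp_force: 0.0
```

```bash
python3 -c "
from h import *
o,y,im,f=findpad([.5272,-.0589],.53)
go([o[0],o[1],.09],y+np.pi)
for z in((.5565,-.151),(.6076,-.2309)):
  try: findpad(z,.4)
  except Exception as e: print(e)"
```

```text
lining [ 0.5323 -0.057 ] yaw 0.5280745 size mm [58.2151 27.443 ]
t 25.1 pos [ 0.5256 -0.0586  0.2176] F [ 0.6804 -0.2778 -0.7607] w 0.057180921414783835
shift cm [-0.6777 -0.2109 12.7595] rot [ 0.0012 -0.0015  0.0031]
lining [ 0.5468 -0.1954] yaw 0.21182755 size mm [56.9296 31.926 ]
lining [ 0.6039 -0.2274] yaw 0.5243207 size mm [56.5028 36.2354]
```

Pad A lies flat again, and B seems to have been knocked to about (.547,-.195). Regripping A.

Emit:
arm_command --steps '[[[-0.3,-0.1,2,0,0,0,0.3],[-0.68,-0.21,4,0,0,0,0.3],[-0.68,-0.21,6,0,0,0,0.3],[-0.68,-0.21,8,0,0,0,0.3],[-0.68,-0.21,10,0,0,0,0.3],[-0.68,-0.21,11.5,0,0,0,0.3],[-0.68,-0.21,12.5,0,0,0,0.3],[-0.68,-0.21,12.8,0,0,0,0.3],[-0.68,-0.21,12.8,0,0,0,0.3],[-0.68,-0.21,12.8,0,0,0,0.3]]]'

```text
t: 26.15
position: [0.5339, -0.0572, 0.0916]
orientation: [[-0.862, -0.507, 0.002], [-0.507, 0.862, -0.0], [-0.001, -0.001, -1.0]]
wrist_force: [-0.6, -1.2, -0.2]
gripper_width: 0.0573
grasp_force: 0.0
```

Emit:
arm_command --steps '[[[0,0,0,0,0,0,0],[0,0,0,0,0,0,-0.2],[0,0,0,0,0,0,-0.4],[0,0,0,0,0,0,-1],[0,0,0,0,0,0,-1],[0,0,0,0,0,0,-1],[0,0,-1,0,0,0,-1],[0,0,-4,0,0,0,-1],[0,0,-8,0,0,0,-1],[0,0,-12,0,0,0,-1]]]'

```text
t: 27.15
position: [0.532, -0.057, 0.2112]
orientation: [[-0.862, -0.507, -0.002], [-0.507, 0.862, 0.0], [0.002, 0.001, -1.0]]
wrist_force: [1.6, -0.0, -2.5]
gripper_width: 0.0282
grasp_force: 30.0
```

```bash
python3 -c "
from h import *
go([.4428,.3456,.20],.360+np.pi)"
```

```text
t 27.1 pos [ 0.532  -0.057   0.2112] F [ 1.5949 -0.0163 -2.5029] w 0.02822244764918478
shift cm [-12.704   39.2326   1.1495] rot [ 0.0011 -0.0021  0.1712]
```

Emit:
arm_command --steps '[[[-1.2,4,0,0,0,0.02,-1],[-2.4,8,0,0,0,0.04,-1],[-3.6,12,0,0,0,0.06,-1],[-4.8,16,0,0,0,0.08,-1],[-6,20,0,0,0,0.1,-1],[-7.2,24,0,0,0,0.12,-1],[-8.8,28,0,0,0,0.14,-1],[-10.4,32,0,0,0,0.16,-1],[-11.6,36,0,0,0,0.171,-1],[-12.7,39.2,1,0,0,0.171,-1]]]'

```text
t: 28.15
position: [0.4439, 0.3479, 0.2022]
orientation: [[-0.936, -0.353, 0.002], [-0.353, 0.936, 0.002], [-0.003, 0.001, -1.0]]
wrist_force: [0.6, -0.5, -2.7]
gripper_width: 0.0276
grasp_force: 30.0
```

Emit:
arm_command --steps '[[[0,0,2,0,0,0,-1],[0,0,4,0,0,0,-1],[0,0,5.5,0,0,0,-1],[0,0,6,0,0,0,-1],[0,0,6,0,0,0,-1],[0,0,6,0,0,0,-1],[0,0,6,0,0,0,-1],[0,0,6,0,0,0,-1],[0,0,6,0,0,0,-1],[0,0,6,0,0,0,-1]]]'

```text
t: 29.15
position: [0.4442, 0.3454, 0.1412]
orientation: [[-0.936, -0.352, 0.001], [-0.352, 0.936, 0.0], [-0.001, 0.0, -1.0]]
wrist_force: [-0.4, 0.6, -2.7]
gripper_width: 0.0279
grasp_force: 30.0
```

```bash
cat >> h.py <<'E'
def look(nest,name,show=True):
    W=cams.read_camera("wrist");s=r.get_state();np.savez("wl.npz",camera_matrix=W["camera_matrix"],R=W["R"],t=W["t"])
    go([nest[0],nest[1],.1075],.360+np.pi)
    crop(W["frame"],120,100,400,240,2,name)
    R=s["orientation"];t=s["position"];g=lambda p:(w2pix(W,R@(np.array(p)/1e3)+t)-[120,100])*2
    print("expected ear/plate corners",[g(p) for p in([45,-11,.5+0],[45,11,.5],[35,-22,.5],[35,22,.5])] if 0 else [g(p) for p in([45,-11,11.5],[45,11,11.5],[35,-22,11.5],[35,22,11.5])])
E
python3 -c "
from h import *
look([.4428,.3456],'pics/w7.png')"
```

```text
t 29.2 pos [0.4441 0.3453 0.141 ] F [-0.4419 -0.2366 -1.9477] w 0.027776505005536696
shift cm [0.1162 0.0718 3.3499] rot [0.0001 0.0004 0.0001]
expected ear/plate corners [array([351.3393, 206.9447]), array([465.0769, 206.9739]), array([296.6418, 256.4289]), array([519.6399, 256.4793])]
```

View pics/w7.png

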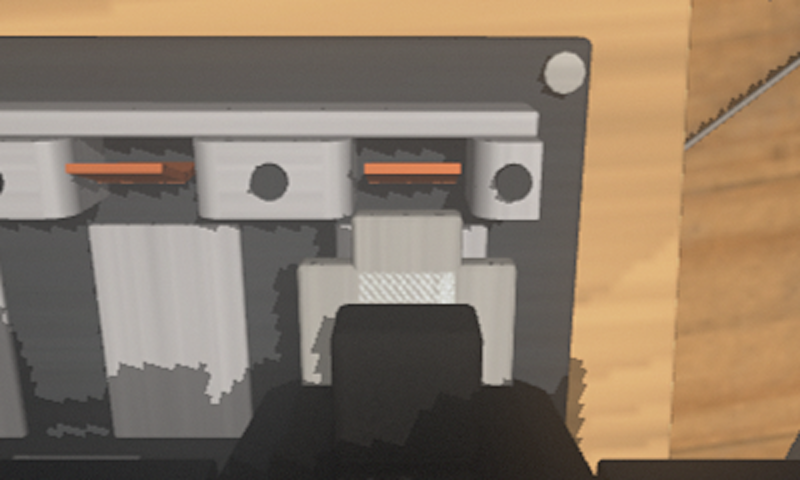

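```bash
python3 -c "
from h import *
W=dict(np.load('wl.npz'));s=r.get_state();g=lambda u,v:((u+.5)/2-.5+120,(v+.5)/2-.5+100)
fithand(W,[g(354,216),g(462,216),g(298,266),g(516,266)],s)
h=pix2w(W,g(269,181.5),.110);n=h+.0455*FX+.031*FY;print('nest L from hole',n)
for u in(354,468): print('slot edge',(pix2w(W,g(u,200),.110)-s['position'])@FY)
print('now slot mid', ((pix2w(W,g(352,190),.110)+pix2w(W,g(470,190),.110))/2-s['position'])@FY)
go([n[0],n[1],.1075],.36+np.pi)
"
```

```text
centre mm [ 0.9886 -0.2711 -2.1862] pitch,yaw [-0.3343  0.0014] res px 0.42654382715198835
nest L from hole [0.4432 0.3459 0.11  ]
slot edge -0.011816315728241164
slot edge 0.013021018703177713
now slot mid 0.0005996066216203077
t 29.2 pos [0.4441 0.3453 0.141 ] F [-0.4419 -0.2366 -1.9477] w 0.027776505005536696
shift cm [0.0674 0.0882 3.3499] rot [0.0001 0.0004 0.0001]
```

Emit:
arm_command --steps '[[[0.09,0.08,0,0,0,0,-1],[0.09,0.08,0.5,0,0,0,-1],[0.09,0.08,0.9,0,0,0,-1],[0.09,0.08,1.2,0,0,0,-1],[0.09,0.08,1.5,0,0,0,-1],[0.09,0.08,1.8,0,0,0,-1],[0.09,0.08,2.1,0,0,0,-1],[0.09,0.08,2.1,0,0,0,-1],[0.09,0.08,2.1,0,0,0,-1],[0.09,0.08,2.1,0,0,0,-1]]]'

```text
t: 30.2
position: [0.4427, 0.3456, 0.1195]
orientation: [[-0.936, -0.352, -0.0], [-0.352, 0.936, -0.0], [0.0, -0.0, -1.0]]
wrist_force: [-0.6, 0.1, -2.4]
gripper_width: 0.0276
grasp_force: 30.0
```

Emit:
arm_command --steps '[[[0,0,0.2,0,0,0,-1],[0,0,0.4,0,0,0,-1],[0,0,0.6,0,0,0,-1],[0,0,0.8,0,0,0,-1],[0,0,1,0,0,0,-1],[0,0,1.2,0,0,0,-1],[0,0,1.3,0,0,0,-1],[0,0,1.3,0,0,0,-1],[0,0,1.3,0,0,0,-1],[0,0,1.3,0,0,0,-1]]]'

```text
t: 31.2
position: [0.4426, 0.3458, 0.1092]
orientation: [[-0.936, -0.352, -0.001], [-0.352, 0.936, 0.0], [0.001, 0.0, -1.0]]
wrist_force: [-6.8, -4.8, 15.2]
gripper_width: 0.0275
grasp_force: 30.0
```

Emit:
arm_command --steps '[[[0,0,0.1,0,0,0,-1],[0,0,0.2,0,0,0,-1],[0,0,0.3,0,0,0,-1],[0,0,0.3,0,0,0,-1],[0,0,0.3,0,0,0,-1],[0,0,0.3,0,0,0,-1],[0,0,0.3,0,0,0,-1],[0,0,0.3,0,0,0,-1],[0,0,0.3,0,0,0,-1],[0,0,0.3,0,0,0,-1]]]'

```text
t: 32.2
position: [0.4433, 0.3461, 0.1084]
orientation: [[-0.936, -0.353, 0.001], [-0.353, 0.936, 0.001], [-0.001, 0.0, -1.0]]
wrist_force: [-10.6, -6.6, 24.4]
gripper_width: 0.0278
grasp_force: 30.0
```

Stiff now, so it is probably seated. Release, rise and check.

Emit:
arm_command --steps '[[[0,0,-0.3,0,0,0,-0.5],[0,0,-0.3,0,0,0,-0.2],[0,0,-0.3,0,0,0,0.1],[0,0,-0.3,0,0,0,0.1],[0,0,-2,0,0,0,0.1],[0,0,-5,0,0,0,0.1],[0,0,-8,0,0,0,0.1],[0,0,-10,0,0,0,0.1],[0,0,-10,0,0,0,0.1],[0,0,-10,0,0,0,0.1]]]'

```text
t: 33.2
position: [0.443, 0.3457, 0.2032]
orientation: [[-0.936, -0.352, 0.0], [-0.352, 0.936, 0.0], [-0.0, 0.0, -1.0]]
wrist_force: [-1.3, 0.8, -0.5]
gripper_width: 0.0486
grasp_force: 0.0
```

```bash
python3 -c "
from h import *
W=cams.read_camera('wrist');np.savez('wl.npz',camera_matrix=W['camera_matrix'],R=W['R'],t=W['t'])
go([.5468,-.1954,.22],.212+np.pi)
crop(W['frame'],200,120,260,180,3,'pics/w8.png')"
```

```text
t 33.2 pos [0.4423 0.3453 0.2021] F [ 0.0394 -0.0442 -0.2322] w 0.048504751526948116
shift cm [  9.2803 -54.2794  -1.739 ] rot [-0.0007 -0.0019  0.1482]
```

View pics/w8.png

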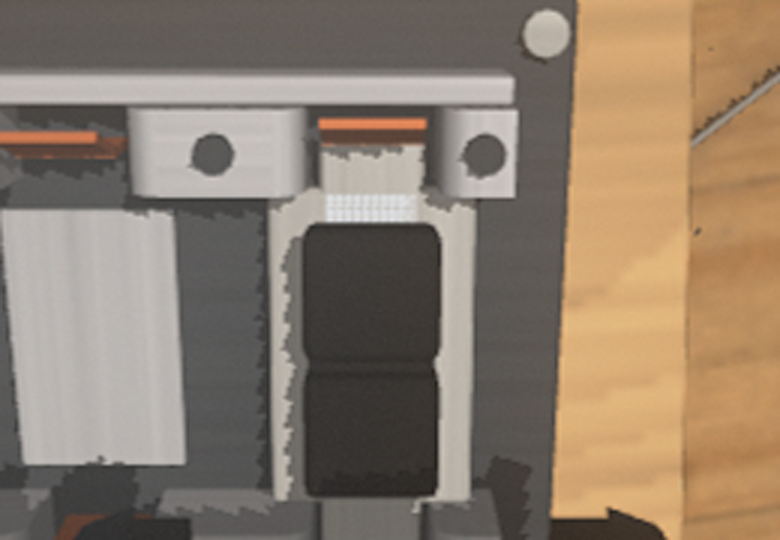

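The pad lies between the clips, with lining corners (304,225), (441,225), (305,496) and (439,496). I'll check height and flatness numerically.

```bash
python3 -c "
from h import *
W=dict(np.load('wl.npz'));g=lambda u,v:((u+.5)/3-.5+200,(v+.5)/3-.5+120)
for z in(.110,.114,.118,.122):
  a,b,c,d=[pix2w(W,g(*p),z) for p in((304,225),(441,225),(305,496),(439,496))]
  print(z,'front w',np.linalg.norm(a-b),'rear w',np.linalg.norm(c-d),'len',np.linalg.norm((a+b-c-d)/2),'centre',(a+b+c+d)/4)
"
```

```text
0.11 front w 0.02707188913245146 rear w 0.028513329452531797 len 0.05863663389971696 centre [0.4412 0.3451 0.11  ]
0.114 front w 0.02660465314483053 rear w 0.028021215526461363 len 0.05762461935515161 centre [0.4399 0.3446 0.114 ]
0.118 front w 0.026137417157209582 rear w 0.027529101600390907 len 0.05661260481058628 centre [0.4387 0.3441 0.118 ]
0.122 front w 0.025670181169588704 rear w 0.027036987674320494 len 0.05560059026602095 centre [0.4374 0.3437 0.122 ]
```

Emit:
arm_command --steps '[[[0.9,0,0,0,0,0,-1],[1.8,0,2,0,0,0,-1],[1.8,0,5,0,0,0,-1],[1.8,0,7,0,0,0,-1],[1.8,0,7.6,0,0,0,-1],[1.8,0,8,0,0,0,-1],[1.8,0,8.3,0,0,0,-1],[1.8,0,8.5,0,0,0,-1],[1.8,0,8.5,0,0,0,-1],[1.8,0,8.5,0,0,0,-1]]]'

```text
t: 34.25
position: [0.427, 0.3398, 0.1204]
orientation: [[-0.936, -0.352, 0.002], [-0.352, 0.936, 0.001], [-0.002, 0.0, -1.0]]
wrist_force: [-2.1, -1.9, 6.5]
gripper_width: 0.0006
grasp_force: 2.9
```

Emit:
arm_command --steps '[[[0,0,-1,0,0,0,-1],[-1.8,0,-1.5,0,0,0,-1],[-3.6,0,-1.5,0,0,0,-1],[-3.6,0,-1.2,0,0,0,-1],[-3.6,0,-0.8,0,0,0,-1],[-3.6,0,-0.5,0,0,0,-1],[-3.6,0,-0.2,0,0,0,-1],[-3.6,0,0,0,0,0,-1],[-3.6,0,0,0,0,0,-1],[-3.6,0,0,0,0,0,-1]]]'

```text
t: 35.25
position: [0.4586, 0.3515, 0.1204]
orientation: [[-0.936, -0.353, -0.002], [-0.353, 0.936, -0.001], [0.002, -0.0, -1.0]]
wrist_force: [-5.1, -4.2, 12.9]
gripper_width: 0.0001
grasp_force: 6.3
```

Both probes touch at TCP z = 0.1204, so pad A sits flat. On to pad B.

Emit:
arm_command --steps '[[[0,0,-3,0,0,0,-1],[0,0,-6,0,0,0,-1],[0.4,-2,-9,0,0,0,0.3],[1.4,-7,-10,0,0,0,0.3],[2.4,-11.8,-10,0,0,0.02,0.3],[3.4,-16.6,-10,0,0,0.04,0.3],[4.4,-21.4,-10,0,0,0.06,0.3],[5.4,-26.2,-10,0,0,0.08,0.3],[6.4,-31,-10,0,0,0.1,0.3],[7.4,-35.8,-10,0,0,0.12,0.3]]]'

```text
t: 36.25
position: [0.5159, -0.0108, 0.2185]
orientation: [[-0.971, -0.237, -0.0], [-0.237, 0.971, 0.0], [0.0, 0.0, -1.0]]
wrist_force: [0.1, 0.3, -0.5]
gripper_width: 0.0572
grasp_force: 0.0
```

Emit:
arm_command --steps '[[[0.9,-4.6,0,0,0,0.01,0.3],[1.8,-9.2,0,0,0,0.03,0.3],[2.7,-13.8,0,0,0,0.03,0.3],[3.6,-18.5,0,0,0,0.03,0.3],[3.6,-18.5,0,0,0,0.03,0.3],[3.6,-18.5,0,0,0,0.03,0.3],[3.6,-18.5,0,0,0,0.03,0.3],[3.6,-18.5,0,0,0,0.03,0.3],[3.6,-18.5,0,0,0,0.03,0.3],[3.6,-18.5,0,0,0,0.03,0.3]]]'

```text
t: 37.25
position: [0.5259, -0.1962, 0.2188]
orientation: [[-0.978, -0.21, 0.0], [-0.21, 0.978, 0.0], [-0.0, -0.0, -1.0]]
wrist_force: [0.3, -0.8, -0.2]
gripper_width: 0.0575
grasp_force: 0.0
```

```bash
python3 -c "
from h import *
o,y,im,f=findpad([.5468,-.1954],.21)
cv2.imwrite('pics/b1.png',cv2.resize(np.hstack([im[40:520],f]),(800,320))[:,:,::-1])
go([o[0],o[1],.0915],y+np.pi)
findpad([.6039,-.2274],.52)"
```

```text
lining [ 0.5465 -0.1986] yaw 0.21356042 size mm [59.2492 27.5258]
t 37.3 pos [ 0.5258 -0.1964  0.2188] F [ 0.619  -0.4414  0.3858] w 0.05748413628730244
shift cm [-1.9732 -0.6489 12.7297] rot [-0.      0.0001 -0.0019]
lining [ 0.6231 -0.2275] yaw 1.5707961 size mm [101.   139.75]
```

View pics/b1.png

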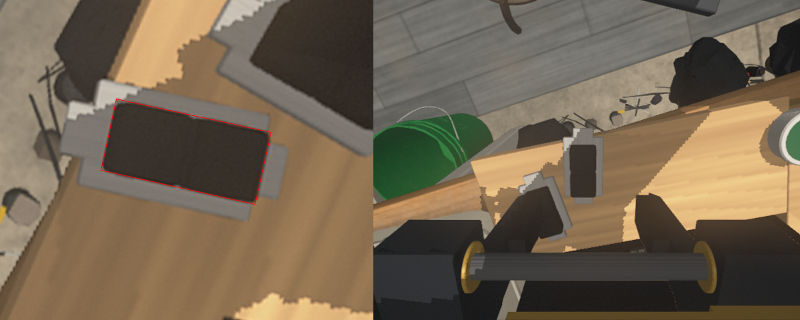

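Pad B sits near the front edge with pad C close beside it. I'll grip it 7 mm toward the robot of centre with a narrower opening, for nest R, where the lever needs room.

Emit:
arm_command --steps '[[[-0.7,-0.3,2,0,0,0,-0.05],[-1.44,-0.66,4,0,0,0,-0.05],[-1.44,-0.66,6,0,0,0,-0.05],[-1.44,-0.66,8,0,0,0,-0.05],[-1.44,-0.66,10,0,0,0,-0.05],[-1.44,-0.66,11.5,0,0,0,-0.05],[-1.44,-0.66,12.5,0,0,0,-0.05],[-1.44,-0.66,12.75,0,0,0,-0.05],[-1.44,-0.66,12.75,0,0,0,-0.05],[-1.44,-0.66,12.75,0,0,0,-0.05]]]'

```text
t: 38.35
position: [0.5419, -0.2011, 0.0922]
orientation: [[-0.978, -0.209, 0.002], [-0.209, 0.978, -0.001], [-0.001, -0.001, -1.0]]
wrist_force: [0.4, -0.1, 0.3]
gripper_width: 0.0415
grasp_force: 0.0
```

Emit:
arm_command --steps '[[[0,0,0,0,0,0,-0.2],[0,0,0,0,0,0,-0.4],[0,0,0,0,0,0,-1],[0,0,0,0,0,0,-1],[0,0,0,0,0,0,-1],[0,0,0,0,0,0,-1],[0,0,-1,0,0,0,-1],[0,0,-4,0,0,0,-1],[0,0,-8,0,0,0,-1],[0,0,-12,0,0,0,-1]]]'

```text
t: 39.35
position: [0.54, -0.2006, 0.2113]
orientation: [[-0.978, -0.209, -0.003], [-0.209, 0.978, 0.001], [0.003, 0.001, -1.0]]
wrist_force: [0.1, 0.2, -2.8]
gripper_width: 0.0274
grasp_force: 30.0
```

```bash
python3 -c "
from h import *
n=np.array([.4430,.3458])-.124*FY[:2];print('nest R',n,'grip target',n-.007*FX[:2]);n=n-.007*FX[:2]
go([n[0],n[1],.20],.360+np.pi)"
```

```text
nest R [0.4868 0.2298] grip target [0.4802 0.2273]
t 39.4 pos [ 0.54   -0.2006  0.2113] F [ 0.1282  0.2214 -2.8113] w 0.027382448942095725
shift cm [-3.0821 43.0975  1.1771] rot [ 0.0014 -0.0024 -0.1499]
```

Emit:
arm_command --steps '[[[-0.3,4.3,0,0,0,-0.02,-1],[-0.6,8.6,0,0,0,-0.04,-1],[-0.9,13,0,0,0,-0.06,-1],[-1.2,17.3,0,0,0,-0.08,-1],[-1.5,21.6,0,0,0,-0.1,-1],[-1.8,26,0,0,0,-0.12,-1],[-2.1,30.2,0,0,0,-0.14,-1],[-2.4,34.5,0,0,0,-0.15,-1],[-2.8,38.8,0,0,0,-0.15,-1],[-3.1,43.1,1,0,0,-0.15,-1]]]'

```text
t: 40.35
position: [0.482, 0.229, 0.2025]
orientation: [[-0.936, -0.352, 0.003], [-0.352, 0.936, 0.001], [-0.003, -0.0, -1.0]]
wrist_force: [0.5, -0.1, -2.5]
gripper_width: 0.0271
grasp_force: 30.0
```

Emit:
arm_command --steps '[[[0,0,2,0,0,0,-1],[0,0,4,0,0,0,-1],[0,0,5.5,0,0,0,-1],[0,0,5.8,0,0,0,-1],[0,0,5.8,0,0,0,-1],[0,0,5.8,0,0,0,-1],[0,0,5.8,0,0,0,-1],[0,0,5.8,0,0,0,-1],[0,0,5.8,0,0,0,-1],[0,0,5.8,0,0,0,-1]]]'

```text
t: 41.35
position: [0.4817, 0.2273, 0.1436]
orientation: [[-0.936, -0.352, 0.001], [-0.352, 0.936, 0.0], [-0.001, 0.0, -1.0]]
wrist_force: [-0.6, -0.2, -2.3]
gripper_width: 0.0278
grasp_force: 30.0
```

```bash
python3 -c "
from h import *
look([.4807,.2275],'pics/w9.png')"
```

```text
t 41.4 pos [0.4817 0.2272 0.1435] F [ 0.4699  0.3108 -2.6382] w 0.027646155033032672
shift cm [0.0813 0.0602 3.596 ] rot [0.     0.0004 0.0001]
expected ear/plate corners [array([351.3951, 206.9117]), array([465.1422, 206.9438]), array([296.6916, 256.399 ]), array([519.7079, 256.4556])]
```

View pics/w9.png

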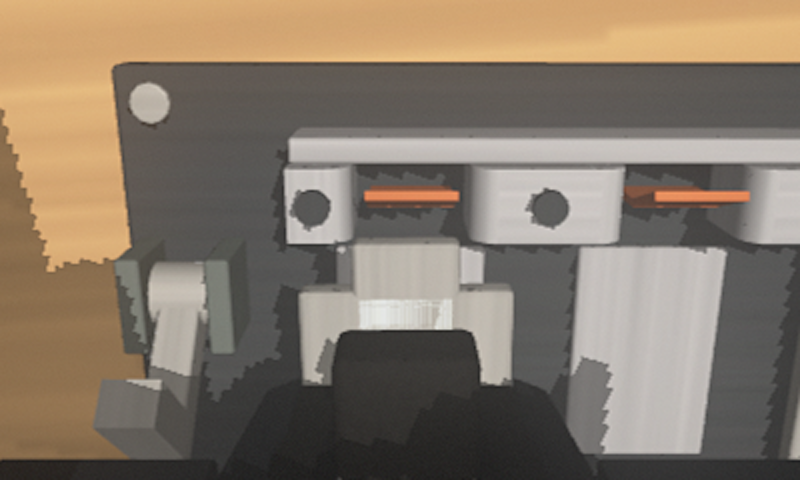

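The ear-to-slot alignment matches pad A's: the ear runs 354–460, the slot 355–468, and the front hole is at (549,208). Inserting.

Emit:
arm_command --steps '[[[0.08,0.08,0,0,0,0,-1],[0.08,0.08,0.6,0,0,0,-1],[0.08,0.08,1.1,0,0,0,-1],[0.08,0.08,1.4,0,0,0,-1],[0.08,0.08,1.7,0,0,0,-1],[0.08,0.08,2,0,0,0,-1],[0.08,0.08,2.3,0,0,0,-1],[0.08,0.08,2.3,0,0,0,-1],[0.08,0.08,2.3,0,0,0,-1],[0.08,0.08,2.3,0,0,0,-1]]]'

```text
t: 42.4
position: [0.4804, 0.2276, 0.1201]
orientation: [[-0.936, -0.352, -0.0], [-0.352, 0.936, -0.0], [0.0, 0.0, -1.0]]
wrist_force: [-0.8, -0.9, -2.0]
gripper_width: 0.0275
grasp_force: 30.0
```

Emit:
arm_command --steps '[[[0,0,0.2,0,0,0,-1],[0,0,0.4,0,0,0,-1],[0,0,0.6,0,0,0,-1],[0,0,0.8,0,0,0,-1],[0,0,1,0,0,0,-1],[0,0,1.2,0,0,0,-1],[0,0,1.4,0,0,0,-1],[0,0,1.5,0,0,0,-1],[0,0,1.5,0,0,0,-1],[0,0,1.5,0,0,0,-1]]]'

```text
t: 43.4
position: [0.4808, 0.228, 0.109]
orientation: [[-0.936, -0.353, 0.0], [-0.353, 0.936, 0.0], [-0.0, 0.0, -1.0]]
wrist_force: [-10.9, -4.0, 26.8]
gripper_width: 0.0277
grasp_force: 30.0
```

Release, rise, then probe the pad's two ends with closed fingers.

Emit:
arm_command --steps '[[[0,0,0,0,0,0,-0.5],[0,0,0,0,0,0,-0.2],[0,0,0,0,0,0,0],[0,0,0,0,0,0,0],[0,0,-2,0,0,0,0],[0,0,-4,0,0,0,-0.5],[0,0,-4,0,0,0,-1],[0,0,-4,0,0,0,-1],[0,0,-4,0,0,0,-1],[0,0,-4,0,0,0,-1]]]'

```text
t: 44.4
position: [0.4797, 0.2273, 0.1438]
orientation: [[-0.936, -0.352, -0.002], [-0.352, 0.936, -0.001], [0.002, -0.0, -1.0]]
wrist_force: [-0.3, -0.5, -0.1]
gripper_width: 0.0063
grasp_force: 0.0
```

```bash
python3 -c "
from h import *
go(np.array([.4868,.2298,.122])-.018*np.array([*FX[:2],0]),.360+np.pi)"
```

```text
t 44.4 pos [0.4797 0.2273 0.1438] F [-0.2723 -0.466  -0.0625] w 0.006294294613556514
shift cm [ 1.0407 -0.019   2.1794] rot [-0.0001 -0.0023  0.0002]
```

Emit:
arm_command --steps '[[[1,0,0,0,0,0,-1],[1,0,1,0,0,0,-1],[1,0,1.6,0,0,0,-1],[1,0,2,0,0,0,-1],[1,0,2.3,0,0,0,-1],[1,0,2.6,0,0,0,-1],[1,0,2.8,0,0,0,-1],[1,0,2.8,0,0,0,-1],[1,0,2.8,0,0,0,-1],[1,0,2.8,0,0,0,-1]]]'

```text
t: 45.4
position: [0.4722, 0.2245, 0.1203]
orientation: [[-0.936, -0.353, 0.002], [-0.353, 0.936, 0.001], [-0.002, -0.0, -1.0]]
wrist_force: [-4.8, -3.2, 17.8]
gripper_width: 0.0006
grasp_force: 8.5
```

Emit:
arm_command --steps '[[[0,0,-1,0,0,0,-1],[-1.8,0,-1.5,0,0,0,-1],[-3,0,-1.5,0,0,0,-1],[-3,0,-1.2,0,0,0,-1],[-3,0,-0.8,0,0,0,-1],[-3,0,-0.5,0,0,0,-1],[-3,0,-0.2,0,0,0,-1],[-3,0,0,0,0,0,-1],[-3,0,0,0,0,0,-1],[-3,0,0,0,0,0,-1]]]'

```text
t: 46.4
position: [0.4981, 0.2343, 0.1203]
orientation: [[-0.936, -0.353, -0.002], [-0.353, 0.936, -0.001], [0.002, -0.0, -1.0]]
wrist_force: [-10.7, -4.4, 23.9]
gripper_width: 0.0004
grasp_force: 11.7
```

Pad B is flat too, with both probes at 0.1203. Now pad C.

Emit:
arm_command --steps '[[[0,0,-3,0,0,0,-1],[0,0,-6,0,0,0,-1],[0.3,-2,-9,0,0,0,0.3],[1.1,-6.6,-10,0,0,-0.02,0.3],[1.9,-11.2,-10,0,0,-0.04,0.3],[2.7,-15.8,-10,0,0,-0.06,0.3],[3.5,-20.4,-10,0,0,-0.08,0.3],[4.3,-25,-10,0,0,-0.1,0.3],[5.1,-29.6,-10,0,0,-0.12,0.3],[5.9,-34.2,-10,0,0,-0.14,0.3]]]'

```text
t: 47.4
position: [0.5638, -0.1078, 0.2165]
orientation: [[-0.877, -0.48, -0.001], [-0.48, 0.877, 0.0], [0.001, 0.001, -1.0]]
wrist_force: [0.7, -0.6, 0.6]
gripper_width: 0.0569
grasp_force: 0.0
```

Emit:
arm_command --steps '[[[0.5,-3.5,0,0,0,-0.01,0.3],[0.5,-7.5,0,0,0,-0.02,0.3],[0.5,-11,0,0,0,-0.02,0.3],[0.5,-13,0,0,0,-0.02,0.3],[0.5,-13,0,0,0,-0.02,0.3],[0.5,-13,0,0,0,-0.02,0.3],[0.5,-13,0,0,0,-0.02,0.3],[0.5,-13,0,0,0,-0.02,0.3],[0.5,-13,0,0,0,-0.02,0.3],[0.5,-13,0,0,0,-0.02,0.3]]]'

```text
t: 48.4
position: [0.6224, -0.2219, 0.2175]
orientation: [[-0.867, -0.498, 0.0], [-0.498, 0.867, -0.0], [-0.0, -0.0, -1.0]]
wrist_force: [0.1, 0.2, -0.1]
gripper_width: 0.0574
grasp_force: 0.0
```

```bash
python3 -c "
from h import *
print(r.get_state()['qpos'])
o,y,im,f=findpad([.6076,-.2309],.52)
cv2.imwrite('pics/c1.png',cv2.resize(np.hstack([im[40:520],f]),(800,320))[:,:,::-1])
go([o[0],o[1],.0915],y+np.pi)"
```

```text
[-0.3802  0.2558  1.6686  0.      1.2169 -2.472 ]
lining [ 0.6084 -0.2311] yaw 0.52327836 size mm [52.5375 27.3848]
t 48.5 pos [ 0.6225 -0.2221  0.2175] F [-0.8957 -0.9952 -0.3258] w 0.05702310907461346
shift cm [ 1.6687 -0.0793 12.5958] rot [-0.0002  0.0002 -0.0024]
```

The length reads short at 52.5 mm, so I'll centre over it and remeasure.

Emit:
arm_command --steps '[[[0.8,0,0,0,0,0,0.3],[1.7,0,0,0,0,0,0.3],[1.7,0,0,0,0,0,0.3],[1.7,0,0,0,0,0,0.3],[1.7,0,0,0,0,0,0.3],[1.7,0,0,0,0,0,0.3],[1.7,0,0,0,0,0,0.3],[1.7,0,0,0,0,0,0.3],[1.7,0,0,0,0,0,0.3],[1.7,0,0,0,0,0,0.3]]]'

```text
t: 49.45
position: [0.6078, -0.231, 0.2172]
orientation: [[-0.868, -0.497, -0.0], [-0.497, 0.868, 0.0], [0.0, 0.0, -1.0]]
wrist_force: [0.2, 0.4, -0.8]
gripper_width: 0.057
grasp_force: 0.0
```

```bash
python3 -c "
from h import *
o,y,im,f=findpad([.6076,-.2309],.52)
cv2.imwrite('pics/c2.png',cv2.resize(np.hstack([im[40:520],f]),(800,320))[:,:,::-1])
go([o[0],o[1],.0915],y+np.pi)"
```

```text
lining [ 0.6063 -0.2324] yaw 0.52327836 size mm [57.668  27.4181]
t 49.5 pos [ 0.6078 -0.231   0.2172] F [-0.0813 -0.5052 -0.1165] w 0.05717675501045734
shift cm [ 0.1988 -0.0403 12.5713] rot [-0.     0.    -0.003]
```

View pics/c2.png

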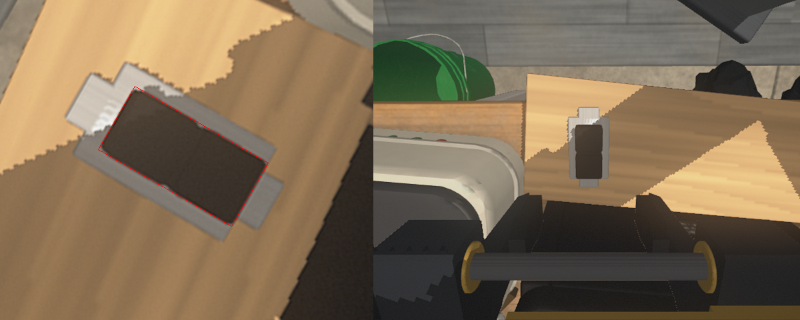

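I've already viewed more pictures than allowed, so from here I go by numbers only. I'll check clearance of the white bin's rim, at (228,277) px in the wrist frame, before descending.

```bash
python3 -c "
from h import *
W=cams.read_camera('wrist');s=r.get_state();T=cv2.imread('pics/top0.png')
R=s['orientation']
for px in((228,277),(215,210),(225,310)):
  print(px,[np.round(R.T@(pix2w(W,px,z)-s['position'])*1e3)[:2] for z in(.07,.10,.15,.20,.25)])
print('tri rim', tri([(W,(225,300)),(dict(cams.read_camera('top')),(470,150))]))"
```

```text
(228, 277) [array([-46., -75.]), array([-32., -67.]), array([-10., -54.]), array([ 12., -41.]), array([ 34., -28.])]
(215, 210) [array([  8., -80.]), array([ 16., -72.]), array([ 28., -58.]), array([ 41., -44.]), array([ 54., -30.])]
(225, 310) [array([-75., -79.]), array([-58., -71.]), array([-31., -57.]), array([ -4., -43.]), array([ 23., -30.])]
tri rim [ 0.6312 -0.2737  0.2072]
```

```bash
python3 -c "
from h import *
W=cams.read_camera('wrist');T=cams.read_camera('top');I=cv2.imread('pics/top0.png')
for px in((228,277),(215,210),(225,310)):
  print(px,[np.round(w2pix(T,pix2w(W,px,z))) for z in(0,.05,.1,.15,.2)])
h=cv2.cvtColor(I,cv2.COLOR_BGR2HSV)
for v in range(70,176,8): print(v,''.join('W' if (h[v,u,1]<70 and h[v,u,2]>130) else 'd' if h[v,u,2]<90 else 'o' if h[v,u,0]<30 else 'g' for u in range(410,520,2)))
f=W['frame'];hh=cv2.cvtColor(f,cv2.COLOR_RGB2HSV)
for v in range(190,340,15): print(v,''.join('W' if (hh[v,u,1]<70 and hh[v,u,2]>110) else 'd' if hh[v,u,2]<80 else 'o' for u in range(0,260,4)))
"
```

```text
(228, 277) [array([437., 137.]), array([444., 142.]), array([450., 148.]), array([458., 154.]), array([466., 160.])]
(215, 210) [array([455., 159.]), array([459., 162.]), array([464., 165.]), array([469., 168.]), array([475., 172.])]
(225, 310) [array([432., 124.]), array([438., 130.]), array([446., 137.]), array([454., 145.]), array([462., 153.])]
70 ddddddddoWWWWdddddddddddddddddddddddddddddoWWWWWWoodddd
78 ddddddddddWWWWoddddddddddddddddddddoWWWWWoddddddddddddd
86 ddddddddddddWWWWodddddddddddddddddddddddddddddddddddddd
94 ddddddddddddddWWWWoddddddddddddddddddddddddddddddddddoo
102 ddddddddddddddddWWWWWdddddddddddddddooooooooooooooooooo
110 ddddddddddddddddddWWWWWdddddddddooooooooooooooooooooooo
118 ddddddddddddddddddWWWWWWWdddoooooooooooooooooooooodWWWW
126 ddddddddddddddddWWWWWWWWWWWodooooooooooooooWWWWWWWWWWWW
134 ddddddddddddooWWWWWWWWWWWWWWWWWWWWWWWWWWWWWWWWWWooooooo
142 ddddddddoooooooooooWWWWWWWWWWWWWWWWWWWWWWoooooooooooooo
150 dooooooooooooooooooooWWWWWWWWWWWooooooooooooooooogggggg
158 oooooooooooooooooooooooooooooooooooooooooooggggggggggdd
166 ooooWWWoddddWoooooooooooooooooooooooogggggggggggggggddd
174 ooooWWWdddddddoWooooooooooooooooooggggggggWgggggggggggg
190 ooooooooooooooooooooooooooooooooooooooooooooooooooooooooooooooooo
205 WWWWWWWooWWWWWWWWWWWWWWWWWWWWWWWWWWWWWWWWWooooooooooooooooooooooo
220 WWWWWWWWWWWWWWWWWWWWWWWWWWWWWWWWWWWWWWWWWWWWWWWWWWWWooooooooooooo
235 WWWWWWWWWWWWWWWWWWWWWWWWWWWWWWWWWWWWWWWWWWWWWWWWWWWWWWWoooooooooo
250 WWWWWWWWWWWWWWWWWWWWWWWWWWWWWWWWWWWWWWWWWWWWWWWWWWWWWWWWWoooooooo
265 WWWWWWWWWWWWWWWWWWWWWWWWWWWWWWWWWWWWWWWWWWWWWWWWWWWWWWWWWoooooooo
280 ddddddddddddddddddddddddddWWWWWWWWWWWWWWWWWWWWWWWWWWWWWWWoooooooo
295 dddddddddddddddooddoooooodddddddddWWWWWWWWWWWWWWWWWWWWWdddddddddo
310 dddddddddddddddddddddddoododooddooddddWWWWWWWWWWWWWoddddddddddddo
325 dddddddddddddddddddddddddododdooooooodddWWWWWWWWWdddddddddddddddd
```

The bin wall stands about 90 mm to the -y side, too close for the gripper body's 93 mm half-width. I'll descend offset by 26 mm in +y with the gripper wide open, so closing slides the pad to the middle.

Emit:
arm_command --steps '[[[0.12,1.3,0,0,0,0,1],[0.12,2.56,0,0,0,0,1],[0.12,2.56,2,0,0,0,1],[0.12,2.56,5,0,0,0,1],[0.12,2.56,8,0,0,0,1],[0.12,2.56,10.5,0,0,0,1],[0.12,2.56,12,0,0,0,1],[0.12,2.56,12.6,0,0,0,1],[0.12,2.56,12.6,0,0,0,1],[0.12,2.56,12.6,0,0,0,1]]]'

```text
t: 50.7
position: [0.5949, -0.2096, 0.0926]
orientation: [[-0.868, -0.497, 0.002], [-0.497, 0.868, -0.001], [-0.001, -0.002, -1.0]]
wrist_force: [0.7, 0.2, -0.5]
gripper_width: 0.0883
grasp_force: 0.0
```

Emit:
arm_command --steps '[[[0,0,0,0,0,0,0.8],[0,0,0,0,0,0,0.6],[0,0,0,0,0,0,0.4],[0,0,0,0,0,0,0.2],[0,0,0,0,0,0,0],[0,0,0,0,0,0,-0.2],[0,0,0,0,0,0,-0.4],[0,0,0,0,0,0,-1],[0,0,0,0,0,0,-1],[0,0,0,0,0,0,-1]]]'

```text
t: 51.7
position: [0.594, -0.2094, 0.0912]
orientation: [[-0.868, -0.497, -0.0], [-0.497, 0.868, 0.0], [0.0, 0.0, -1.0]]
wrist_force: [0.9, -1.5, 1.6]
gripper_width: 0.028
grasp_force: 30.0
```

Emit:
arm_command --steps '[[[0,0,0,0,0,0,-1],[0,0,0,0,0,0,-0.3],[0,0,0,0,0,0,0.3],[0,0,0,0,0,0,0.3],[0,0,-3,0,0,0,0.3],[0,0,-7,0,0,0,0.3],[0,0,-11,0,0,0,0.3],[0,0,-12.6,0,0,0,0.3],[0,0,-12.6,0,0,0,0.3],[0,0,-12.6,0,0,0,0.3]]]'

```text
t: 52.7
position: [0.5932, -0.2091, 0.2156]
orientation: [[-0.868, -0.497, -0.002], [-0.497, 0.868, 0.001], [0.001, 0.002, -1.0]]
wrist_force: [-1.6, 1.1, -1.0]
gripper_width: 0.0573
grasp_force: 0.0
```

```bash
python3 -c "
from h import *
p=r.get_state()['position']
o,y,im,f=findpad(p[:2],.52)
go([o[0],o[1],.0915],y+np.pi)"
```

```text
lining [ 0.5928 -0.2104] yaw 0.5180687 size mm [57.8584 27.4838]
t 52.8 pos [ 0.5926 -0.2088  0.2145] F [ 0.1771 -0.7672 -0.5324] w 0.05760891432565037
shift cm [ 0.0306 -0.189  12.2999] rot [ 0.0032 -0.0025  0.0022]
```

Pad C is centred under the tool. Grip, lift and carry it to the middle nest.

Emit:
arm_command --steps '[[[0,0,3,0,0,0,0.3],[0,0,7,0,0,0,0.3],[0,0,11,0,0,0,0.3],[0,0,12.6,0,0,0,0.3],[0,0,12.6,0,0,0,0.3],[0,0,12.6,0,0,0,0.3],[0,0,12.6,0,0,0,-0.2],[0,0,12.6,0,0,0,-1],[0,0,12.6,0,0,0,-1],[0,0,12.6,0,0,0,-1]]]'

```text
t: 53.75
position: [0.5946, -0.2096, 0.0925]
orientation: [[-0.868, -0.497, 0.002], [-0.497, 0.868, -0.001], [-0.001, -0.001, -1.0]]
wrist_force: [0.8, 0.1, 9.0]
gripper_width: 0.0276
grasp_force: 30.5
```

Emit:
arm_command --steps '[[[0,0,0,0,0,0,-1],[0,0,0,0,0,0,-1],[0,0,0,0,0,0,-1],[0,0,-1,0,0,0,-1],[0,0,-4,0,0,0,-1],[0,0,-8,0,0,0,-1],[0,0,-12,0,0,0,-1],[0,0,-12,0,0,0,-1],[0,0,-12,0,0,0,-1],[0,0,-12,0,0,0,-1]]]'

```text
t: 54.75
position: [0.5927, -0.2089, 0.2091]
orientation: [[-0.868, -0.497, -0.003], [-0.497, 0.868, 0.001], [0.002, 0.003, -1.0]]
wrist_force: [-0.2, 0.4, -2.5]
gripper_width: 0.0276
grasp_force: 30.0
```

```bash
python3 -c "
from h import *
n=np.array([.4430,.3458])-.062*FY[:2];print('nest M',n)
go([n[0],n[1],.20],.360+np.pi)"
```

```text
nest M [0.4649 0.2878]
t 54.8 pos [ 0.5927 -0.2089  0.2091] F [-0.1899  0.4017 -2.5295] w 0.02761893414402354
shift cm [-13.6043  49.4475   1.0158] rot [ 0.0026 -0.0025  0.1602]
```

Emit:
arm_command --steps '[[[-1,4.4,0,0,0,0.016,-1],[-2,8.8,0,0,0,0.032,-1],[-3,13.2,0,0,0,0.048,-1],[-4,17.6,0,0,0,0.064,-1],[-5,22,0,0,0,0.08,-1],[-6.4,26.4,0,0,0,0.096,-1],[-7.8,30.8,0,0,0,0.112,-1],[-9.2,35.2,0,0,0,0.128,-1],[-10.6,39.6,0,0,0,0.144,-1],[-12,44,0,0,0,0.16,-1]]]'

```text
t: 55.75
position: [0.4772, 0.2331, 0.2085]
orientation: [[-0.936, -0.352, -0.004], [-0.352, 0.936, -0.002], [0.004, -0.0, -1.0]]
wrist_force: [0.3, -0.3, -1.6]
gripper_width: 0.0279
grasp_force: 30.0
```

```bash
python3 -c "
from h import *
go([.4649,.2878,.142],.360+np.pi)"
```

```text
t 55.8 pos [0.4772 0.2331 0.2085] F [ 0.2994 -0.2823 -1.6318] w 0.02788025244554296
shift cm [-0.8075  5.5548  6.6467] rot [-0.0003 -0.0045 -0.0004]
```

Emit:
arm_command --steps '[[[-0.4,3,0,0,0,0,-1],[-0.8,5.5,1,0,0,0,-1],[-0.8,5.5,3,0,0,0,-1],[-0.8,5.5,5,0,0,0,-1],[-0.8,5.5,6.5,0,0,0,-1],[-0.8,5.5,6.5,0,0,0,-1],[-0.8,5.5,6.5,0,0,0,-1],[-0.8,5.5,6.5,0,0,0,-1],[-0.8,5.5,6.5,0,0,0,-1],[-0.8,5.5,6.5,0,0,0,-1]]]'

```text
t: 56.75
position: [0.4682, 0.2865, 0.1473]
orientation: [[-0.936, -0.352, 0.002], [-0.352, 0.936, 0.001], [-0.002, 0.0, -1.0]]
wrist_force: [-0.6, 0.2, -1.6]
gripper_width: 0.0277
grasp_force: 30.0
```

```bash
python3 -c "
from h import *
look([.4645,.2879],'pics/w10.png')
I=cv2.imread('pics/w10.png');h=cv2.cvtColor(I,cv2.COLOR_BGR2HSV)
for v in range(160,300,8): print(v,''.join('O' if (h[v,u,0]<15 and h[v,u,1]>130) else 'W' if h[v,u,2]>150 else 'm' if h[v,u,2]>110 else '.' for u in range(220,600,3)))"
```

```text
t 56.8 pos [0.4681 0.2865 0.1471] F [-0.3183  0.1383 -1.3526] w 0.027792077653790718
shift cm [0.2928 0.2587 3.9645] rot [ 0.0002  0.0016 -0.    ]
expected ear/plate corners [array([351.3844, 206.5721]), array([465.1182, 206.5948]), array([296.6914, 256.0641]), array([519.6812, 256.102 ])]
160 WWWWWWWWWWWWWWmmmmmmmmmmmmWWWWWWWWWWWWWWWWWWWWWmm..mmmmmmmmmmmmmmmmmmmmmmmmmmmmmmm..mmmWWWWWWWWWWWWWWWWWWWWW.mmmmmmmmmWWWWWWWWW
168 WWWWWWWWWWWWWmmmmmmmmmmmm.WWWWWWWWWWWWWWWWWWWWWmm...mmmmmmmmWWmmmmmmmmmmmmmWWWWWm...mmmWWWWWWWWWWWWWWWWWWWW.mmmmmmmmmmmWWWWWWWW
176 WWWWWWWWWWWWWWW.mmmmmmmmmmWWWWWWWWWWWWWWWWWWWWWm...........................mm.......mmmWWWWWWWWWWWWWWWWWWWmmmmmmmmmmm.WWWWWWWWW
184 WWWWWWWWWWWWWWWWWmm..mmWWWWWWWWWWWWWWWWWWWWWWWWmmmmmm.mmmmmmmm....mmmmmmmmmm........mmmWWWWWWWWWWWWWWWWWWWWWWWmm..mWWWWWWWWWWWW
192 WWWWWWWWWWWWWWWWWWWWWWWWWWWWWWWWWWWWWWWWWWWWWWWmmmmmmmmmmmmmmmmmmmmmmmmmmmmmmm.......mmWWWWWWWWWWWWWWWWWWWWWWWWWWWWWWWWWWWWWWWW
200 WWWWWWWWWWWWWWWWWWWWWWWWWWWWWWWWWWWWWWWWWWWWWWmmmmmmmmmmmmmmmmmmmmmmmmmmmmmmmmm.......mWWWWWWWWWWWWWWWWWWWWWWWWWWWWWWWWWWWWWWWW
208 WWWWWmmmmmWWm
[... 866 characters left out ...]
WWWWWWWWWWWW.m.mmm.m.m..........WWWWWmmm
264 ..WWWWWWWWWWWWm...........mWWWWWWWWWWWWWWWWWWWWWWWWWWWWWWWWWWWWWWWWWWWWWWWWWWWWWWWWWWWWWWWWWWWWWWWW.mmmmmmmmmm..m......WWWWWWmm
272 ..WWWWWWWWWWWWm...........mWWWWWWWWWWWWWWWWWWWWWWWWWWWWWWWWWWWWWWWWWWWWWWWWWWWWWWWWWWWWWWWWWWWWWWWW....m.m............mWWWWWmmm
280 ..WWWWWWWWWWWWm...........mWWWWWWWWWWWWWWWWWWWWWWWWWWWWWWWWWWWWWWWWWWWWWWWWWWWWWWWWWWWWWWWWWWWWWWWW...................mWWWWmmmm
288 ..WWWWWWWWWWWWm...........mWWWWWWWWWWWWWWWWWWWWWWWWWWWWWWWWWWWWWWWWWWWWWWWWWWWWWWWWWWWWWWWWWWWWWWWW...................mWWWWWmmm
296 ..mWWWWWWWWWWWm...m........WWWWWWWWWWWWWm...........................................mWWWWWWWWWWWWWW...................mWWWWmmmm
```

Ear and slot positions agree with the computed shift of (0.29, 0.26) cm. Inserting into the middle nest.

Emit:
arm_command --steps '[[[0.29,0.26,0,0,0,0,-1],[0.29,0.26,0.8,0,0,0,-1],[0.29,0.26,1.5,0,0,0,-1],[0.29,0.26,2,0,0,0,-1],[0.29,0.26,2.4,0,0,0,-1],[0.29,0.26,2.7,0,0,0,-1],[0.29,0.26,2.7,0,0,0,-1],[0.29,0.26,2.7,0,0,0,-1],[0.29,0.26,2.7,0,0,0,-1],[0.29,0.26,2.7,0,0,0,-1]]]'

```text
t: 57.8
position: [0.464, 0.2878, 0.1193]
orientation: [[-0.936, -0.352, 0.0], [-0.352, 0.936, 0.0], [-0.0, 0.0, -1.0]]
wrist_force: [0.2, 0.4, 0.5]
gripper_width: 0.0274
grasp_force: 30.0
```

Emit:
arm_command --steps '[[[0,0,0.2,0,0,0,-1],[0,0,0.4,0,0,0,-1],[0,0,0.6,0,0,0,-1],[0,0,0.8,0,0,0,-1],[0,0,1,0,0,0,-1],[0,0,1.2,0,0,0,-1],[0,0,1.4,0,0,0,-1],[0,0,1.5,0,0,0,-1],[0,0,1.5,0,0,0,-1],[0,0,1.5,0,0,0,-1]]]'

```text
t: 58.8
position: [0.4638, 0.2879, 0.1064]
orientation: [[-0.936, -0.352, -0.0], [-0.352, 0.936, 0.0], [-0.0, 0.0, -1.0]]
wrist_force: [-5.2, -2.6, 14.6]
gripper_width: 0.0279
grasp_force: 30.0
```

Emit:
arm_command --steps '[[[0,0,0,0,0,0,-0.5],[0,0,0,0,0,0,-0.3],[0,0,0,0,0,0,-0.1],[0,0,0,0,0,0,-0.1],[0,0,-2,0,0,0,-0.1],[0,0,-4,0,0,0,-0.5],[0,0,-4,0,0,0,-1],[0,0,-4,0,0,0,-1],[0,0,-4,0,0,0,-1],[0,0,-4,0,0,0,-1]]]'

```text
t: 59.8
position: [0.463, 0.2872, 0.1427]
orientation: [[-0.936, -0.352, -0.002], [-0.352, 0.936, -0.001], [0.002, -0.0, -1.0]]
wrist_force: [-0.3, 0.0, 0.3]
gripper_width: 0.0018
grasp_force: 0.0
```

Emit:
arm_command --steps '[[[1.7,0,0,0,0,0,-1],[1.7,0,1,0,0,0,-1],[1.7,0,1.6,0,0,0,-1],[1.7,0,2,0,0,0,-1],[1.7,0,2.3,0,0,0,-1],[1.7,0,2.6,0,0,0,-1],[1.7,0,2.8,0,0,0,-1],[1.7,0,2.8,0,0,0,-1],[1.7,0,2.8,0,0,0,-1],[1.7,0,2.8,0,0,0,-1]]]'

```text
t: 60.8
position: [0.4481, 0.2817, 0.1203]
orientation: [[-0.936, -0.353, -0.001], [-0.353, 0.936, -0.001], [0.001, -0.0, -1.0]]
wrist_force: [-11.9, -6.0, 26.7]
gripper_width: -0.0
grasp_force: 13.5
```

Emit:
arm_command --steps '[[[0,0,-1,0,0,0,-1],[-1.8,0,-1.5,0,0,0,-1],[-3.5,0,-1.5,0,0,0,-1],[-3.5,0,-1.2,0,0,0,-1],[-3.5,0,-0.8,0,0,0,-1],[-3.5,0,-0.5,0,0,0,-1],[-3.5,0,-0.2,0,0,0,-1],[-3.5,0,0,0,0,0,-1],[-3.5,0,0,0,0,0,-1],[-3.5,0,0,0,0,0,-1]]]'

```text
t: 61.8
position: [0.4798, 0.2936, 0.1203]
orientation: [[-0.936, -0.353, -0.001], [-0.353, 0.936, -0.001], [0.001, -0.0, -1.0]]
wrist_force: [-11.8, -7.1, 27.3]
gripper_width: 0.0005
grasp_force: 13.7
```

All three pads are seated, probing at 0.1203 at both ends. Now the beam: rise, turn and regrip the handle.

Emit:
arm_command --steps '[[[0,0,-4,0,0,0,-1],[0,0,-8,0,0,0,-1],[0,0,-12,0,0,0,-0.32],[0,0,-16,0,0,0.14,-0.32],[0,0,-20,0,0,0.28,-0.32],[0,0,-24,0,0,0.42,-0.32],[0,0,-25,0,0,0.56,-0.32],[-3,0,-25,0,0,0.7,-0.32],[-6,0,-25,0,0,0.84,-0.32],[-9.3,0,-25,0,0,0.98,-0.32]]]'

```text
t: 62.8
position: [0.5676, 0.3269, 0.3659]
orientation: [[-0.811, 0.585, -0.001], [0.585, 0.811, -0.0], [0.0, -0.001, -1.0]]
wrist_force: [0.5, -0.2, -0.2]
gripper_width: 0.0301
grasp_force: 0.0
```

Emit:
arm_command --steps '[[[0,0,0,0,0,0.14,-0.32],[0,0,0,0,0,0.28,-0.32],[0,0,0,0,0,0.42,-0.32],[0,0,0,0,0,0.56,-0.32],[0,0,0,0,0,0.585,-0.32],[0,0,0,0,0,0.585,-0.32],[0,0,0,0,0,0.585,-0.32],[0,0,0,0,0,0.585,-0.32],[0,0,0,0,0,0.585,-0.32],[0,0,0,0,0,0.585,-0.32]]]'

```text
t: 63.8
position: [0.5678, 0.3268, 0.3662]
orientation: [[-0.358, 0.934, 0.0], [0.934, 0.358, 0.0], [0.0, 0.0, -1.0]]
wrist_force: [0.1, 0.4, -0.1]
gripper_width: 0.0302
grasp_force: 0.0
```

```bash
python3 -c "
from h import *
go([.5675,.3261,.2711],YF+np.pi/2-.004)
W=cams.read_camera('wrist');H=np.array([.5675,.3261,.282]);R=r.get_state()['orientation']
print([w2pix(W,H+k*FY) for k in(.05,.03)])
h=cv2.cvtColor(W['frame'],cv2.COLOR_RGB2HSV)
u0,v0=w2pix(W,H+.05*FY)
for v in range(20,240,8): print(v,''.join('#' if h[v,u,2]<70 else 'W' if h[v,u,1]<50 and h[v,u,2]>130 else '.' for u in range(160,500,4)))"
```

```text
t 63.8 pos [0.5678 0.3268 0.3662] F [ 0.1078  0.3943 -0.1361] w 0.03019027486670681
shift cm [-0.0592 -0.0525  9.5143] rot [ 0.     -0.      0.0095]
[array([322.998 , 164.7232]), array([322.7922, 199.9036])]
20 .....................................................................................
28 .......W.............................................................................
36 .....................................................................................
44 .....................................................................................
52 .....................................................................................
60 .....................................................................................
68 .................................WWWWWWWWWWWWW.......................................
76 .................................WWWWWWWWWWWW........................................
84 WWWWWWWWWWWWWWWWWWWWWWWWWWWWWW..........WWWW.........................................
92 WWWWWWWWWWWWWWWWWWWWWWWWWWWWWW.WWW......WWWWW...................#....................
10
[... 917 characters left out ...]
.......WWWW..W..WWWW................#####..#..##.#####################
188 W....WW...............WWWW..W..WWWWW........#.....#####.##..##.######################
196 W....WW...............WWWW..W..WWWW.........#....#####.....##########################
204 WWWWWW.WWWWWWWWWWWWWWWWWWWWWW...WWW.........#...#####.#...###########################
212 WWWWWW.................WWWWWW...WWW.........#..#####..#..############################
220 .WW..W.................WW..WW...WWW........#########...##############################
228 .WWWWW..WWWWWWWWWWWWWWWWWWWWWW..WWW........##########################################
236 .WW...WW.............#WWWW..WW.WWWW.......###.#######W###############################
```

The handle bar shows at u≈328 against 323 expected, within tolerance. Descend and grip.

Emit:
arm_command --steps '[[[0,0.1,2,0,0,0,-0.32],[0,0.1,4,0,0,0,-0.32],[0,0.1,6,0,0,0,-0.32],[0,0.1,8,0,0,0,-0.32],[0,0.1,9,0,0,0,-0.32],[0,0.1,9.5,0,0,0,-0.32],[0,0.1,9.5,0,0,0,-0.6],[0,0.1,9.5,0,0,0,-1],[0,0.1,9.5,0,0,0,-1],[0,0.1,9.5,0,0,0,-1]]]'

```text
t: 64.85
position: [0.5692, 0.3274, 0.2723]
orientation: [[-0.358, 0.934, 0.002], [0.934, 0.358, 0.001], [0.0, 0.002, -1.0]]
wrist_force: [0.3, -0.3, 0.9]
gripper_width: 0.0146
grasp_force: 30.0
```

Emit:
arm_command --steps '[[[0,0,0,0,0,0,-1],[0,0,0,0,0,0,-1],[0,0,0,0,0,0,-1],[0,0,0,0,0,0,-1],[0,0,0,0,0,0,-1],[0,0,0,0,0,0,-1],[0,0,0,0,0,0,-1],[0,0,0,0,0,0,-1],[0,0,0,0,0,0,-1],[0,0,0,0,0,0,-1]]]'

```text
t: 65.85
position: [0.5692, 0.3275, 0.2723]
orientation: [[-0.358, 0.934, 0.002], [0.934, 0.358, 0.001], [0.0, 0.002, -1.0]]
wrist_force: [-0.5, 0.7, 5.5]
gripper_width: 0.0147
grasp_force: 30.0
```

```bash
python3 -c "
from h import *
s=r.get_state();p=s['position'];hinge=np.array([.3831,.2569,.1268])+.160*FX-np.array([0,0,.015])
d=p-hinge;a=np.arctan2(d[2],-d@FX);a0=np.arctan2(15,160);rad=np.hypot(d[2],d@FX);print('angle',a-a0,'rad',rad,s['gripper_width'],s['wrist_force'],'tool y',s['orientation'][:,1])
N=30
for i in range(1,N+1):
  b=a+(a0-a)*i/N;print(i,'y %.2f z %.2f'%(100*(-rad*np.cos(b)+rad*np.cos(a)),-100*(rad*np.sin(b)-rad*np.sin(a))),end=' | ' if i%5 else '\n')
"
```

```text
angle 1.7157521930778574 rad 0.16515249214404892 0.0146528441324417 [-0.5027  0.6867  5.4566] tool y [0.9338 0.3579 0.0018]
1 y -0.92 z -0.20 | 2 y -1.86 z -0.34 | 3 y -2.80 z -0.43 | 4 y -3.74 z -0.47 | 5 y -4.69 z -0.45
6 y -5.63 z -0.38 | 7 y -6.56 z -0.25 | 8 y -7.49 z -0.07 | 9 y -8.41 z 0.16 | 10 y -9.31 z 0.44
11 y -10.19 z 0.78 | 12 y -11.05 z 1.16 | 13 y -11.89 z 1.59 | 14 y -12.70 z 2.08 | 15 y -13.49 z 2.60
16 y -14.24 z 3.17 | 17 y -14.96 z 3.78 | 18 y -15.64 z 4.44 | 19 y -16.29 z 5.13 | 20 y -16.89 z 5.85
21 y -17.45 z 6.61 | 22 y -17.97 z 7.40 | 23 y -18.44 z 8.22 | 24 y -18.87 z 9.06 | 25 y -19.24 z 9.93
26 y -19.57 z 10.82 | 27 y -19.84 z 11.72 | 28 y -20.06 z 12.64 | 29 y -20.23 z 13.57 | 30 y -20.34 z 14.51
```

Emit:
arm_command --steps '[[[0,-0.9,-0.19,0,0,0,-1],[0,-1.81,-0.33,0,0,0,-1],[0,-2.72,-0.42,0,0,0,-1],[0,-3.64,-0.46,0,0,0,-1],[0,-4.56,-0.44,0,0,0,-1],[0,-5.48,-0.37,0,0,0,-1],[0,-6.38,-0.24,0,0,0,-1],[0,-7.29,-0.07,0,0,0,-1],[0,-8.18,0.16,0,0,0,-1],[0,-9.06,0.43,0,0,0,-1]]]'

```text
t: 66.85
position: [0.4835, 0.2953, 0.2668]
orientation: [[-0.358, 0.934, 0.0], [0.934, 0.358, 0.002], [0.001, 0.001, -1.0]]
wrist_force: [1.5, 5.0, 4.0]
gripper_width: 0.0152
grasp_force: 30.0
```

Emit:
arm_command --steps '[[[0,-0.85,0.33,0,0,0,-1],[0,-1.69,0.7,0,0,0,-1],[0,-2.51,1.12,0,0,0,-1],[0,-3.3,1.59,0,0,0,-1],[0,-4.07,2.1,0,0,0,-1],[0,-4.8,2.65,0,0,0,-1],[0,-5.5,3.25,0,0,0,-1],[0,-6.16,3.89,0,0,0,-1],[0,-6.79,4.56,0,0,0,-1],[0,-7.37,5.26,0,0,0,-1]]]'

```text
t: 67.85
position: [0.4139, 0.2687, 0.2132]
orientation: [[-0.358, 0.934, -0.002], [0.934, 0.358, 0.001], [0.001, -0.001, -1.0]]
wrist_force: [0.8, 6.0, 1.9]
gripper_width: 0.0152
grasp_force: 30.0
```

Emit:
arm_command --steps '[[[0,-0.55,0.74,0,0,0,-1],[0,-1.05,1.51,0,0,0,-1],[0,-1.51,2.31,0,0,0,-1],[0,-1.93,3.13,0,0,0,-1],[0,-2.29,3.97,0,0,0,-1],[0,-2.61,4.84,0,0,0,-1],[0,-2.87,5.71,0,0,0,-1],[0,-3.09,6.61,0,0,0,-1],[0,-3.25,7.51,0,0,0,-1],[0,-3.36,8.43,0,0,0,-1]]]'

```text
t: 68.85
position: [0.3831, 0.2566, 0.1294]
orientation: [[-0.358, 0.934, -0.001], [0.934, 0.358, 0.001], [0.001, -0.0, -1.0]]
wrist_force: [-0.8, 4.1, 40.4]
gripper_width: 0.015
grasp_force: 30.0
```

The beam is down and firmly stopped. Release and rise.

Emit:
arm_command --steps '[[[0,0,0,0,0,0,-1],[0,0,-0.3,0,0,0,-1],[0,0,-0.3,0,0,0,-0.6],[0,0,-0.3,0,0,0,-0.32],[0,0,-0.3,0,0,0,-0.32],[0,0,-2,0,0,0,-0.32],[0,0,-5,0,0,0,-0.32],[0,0,-8,0,0,0,-0.32],[0,0,-10,0,0,0,-0.32],[0,0,-10,0,0,0,-0.32]]]'

```text
t: 69.85
position: [0.385, 0.2567, 0.2326]
orientation: [[-0.358, 0.934, 0.004], [0.934, 0.358, 0.002], [0.0, 0.004, -1.0]]
wrist_force: [-1.1, 0.8, 0.3]
gripper_width: 0.0302
grasp_force: 0.0
```

Emit:
arm_command --steps '[[[0,0,0,0,0,0,-1],[0,0,0,0,0,0,-1],[0,0,2,0,0,0,-1],[0,0,4,0,0,0,-1],[0,0,6,0,0,0,-1],[0,0,7,0,0,0,-1],[0,0,8,0,0,0,-1],[0,0,8.6,0,0,0,-1],[0,0,9,0,0,0,-1],[0,0,9,0,0,0,-1]]]'

```text
t: 70.85
position: [0.3829, 0.2558, 0.1499]
orientation: [[-0.358, 0.934, -0.005], [0.934, 0.358, -0.003], [-0.001, -0.005, -1.0]]
wrist_force: [-30.8, -19.3, 71.0]
gripper_width: 0.0004
grasp_force: 36.4
```

The press confirms the handle top at its fully-down height. Now the lever: rise, turn and move over the ball.

Emit:
arm_command --steps '[[[0,0,-4,0,0,0,-1],[0,0,-8,0,0,0,-1],[0,0,-12,0,0,-0.14,0],[-1.7,2,-13,0,0,-0.28,1],[-3.4,4,-13,0,0,-0.42,1],[-5.1,6,-13,0,0,-0.56,1],[-6.8,8,-13,0,0,-0.7,1],[-8.5,10,-13,0,0,-0.84,1],[-10.2,12,-13,0,0,-0.98,1],[-12,14,-13,0,0,-1.12,1]]]'

```text
t: 71.85
position: [0.5586, 0.194, 0.2696]
orientation: [[-0.997, 0.079, -0.0], [0.079, 0.997, -0.0], [0.0, -0.0, -1.0]]
wrist_force: [1.0, 0.3, 0.7]
gripper_width: 0.0621
grasp_force: 0.0
```

Emit:
arm_command --steps '[[[0,0,0,0,0,-0.14,1],[0,0,0,0,0,-0.28,1],[0,0,0,0,0,-0.42,1],[0,0,0,0,0,-0.445,1],[0,0,0,0,0,-0.445,1],[0,0,0,0,0,-0.445,1],[0,0,0,0,0,-0.445,1],[0,0,0,0,0,-0.445,1],[0,0,0,0,0,-0.445,1],[0,0,0,0,0,-0.445,1]]]'

```text
t: 72.85
position: [0.5575, 0.1944, 0.27]
orientation: [[-0.936, -0.352, 0.0], [-0.352, 0.936, -0.0], [0.0, -0.0, -1.0]]
wrist_force: [0.2, 0.6, -0.7]
gripper_width: 0.0881
grasp_force: 0.0
```

```bash
python3 -c "
from h import *
go([.556,.1935,.150],YF+np.pi)
W=cams.read_camera('wrist');B=np.array([.555,.1955,.160]);u,v=w2pix(W,B);print(u,v)
h=cv2.cvtColor(W['frame'],cv2.COLOR_RGB2HSV)
for y in range(int(v)-60,int(v)+61,6): print(y,''.join('#' if h[y,x,2]<60 else 'W' if h[y,x,1]<50 and h[y,x,2]>130 else '.' for x in range(int(u)-80,int(u)+120,4)))"
```

```text
t 72.8 pos [0.5575 0.1944 0.27  ] F [ 0.2275  0.5884 -0.7151] w 0.08805261603401032
shift cm [ 0.1774 -0.0315 12.0025] rot [-0.     -0.     -0.0011]
326.4427020881789 233.02478331852956
173 ...................WWW....WWWW.WWW..........W.....
179 ...................WWW....WWWW.WWW..........W.....
185 ...................WWWW...WWW..WWWWWWWWWWWWWW.....
191 ...................WWWW...WWWWWWWWWWWWWWW.WWWWWWWW
197 ...................WWWW...WWWWWWWWWWWWWWW..WWWWWWW
203 ...................WWWW...WWWW..WW.........WWWW...
209 ......................W...WWWWW.WW.........WWWWW..
215 ..........................WWWWWWWWWW......WWWWWWWW
221 ..........................WWWWWWWWWWWWWWWWWWWWWWWW
227 ..........................WWW.....................
233 .........................WWWWW....................
239 .........................WWWWWW...................
245 ....W.W.................WWWWWWW...................
251 ........................WWWWWW....................
257 ....W.....WW...................#..................
263 WWWWWWWWW..WW.....................#...............
269 WWWWWWWWWWW..........................#............
275 WWWWWWWWWWWW............................#.........
281 .WW.WWWWWWWWW..............................#......
287 W.WWWWWW.W.WW............###..................#...
293 W.WWWWWWWWWWW...........####.....#.#.............#
```

The lever bar ends at v≈207 with the ball centre near (327,230), as predicted. Descend and grip it.

Emit:
arm_command --steps '[[[0.1,0,2,0,0,0,1],[0.1,0,4,0,0,0,1],[0.1,0,6,0,0,0,1],[0.1,0,8,0,0,0,1],[0.1,0,10,0,0,0,1],[0.1,0,11.5,0,0,0,1],[0.1,0,12,0,0,0,1],[0.1,0,12,0,0,0,1],[0.1,0,12,0,0,0,0.3],[0.1,0,12,0,0,0,-0.2]]]'

```text
t: 73.9
position: [0.5575, 0.1944, 0.1514]
orientation: [[-0.936, -0.352, 0.002], [-0.352, 0.936, 0.001], [-0.002, -0.0, -1.0]]
wrist_force: [-0.1, -0.5, -0.5]
gripper_width: 0.0741
grasp_force: 0.0
```

Emit:
arm_command --steps '[[[0,0,0,0,0,0,-0.4],[0,0,0,0,0,0,-0.6],[0,0,0,0,0,0,-1],[0,0,0,0,0,0,-1],[0,0,0,0,0,0,-1],[0,0,0,0,0,0,-1],[0,0,0,0,0,0,-1],[0,0,0,0,0,0,-1],[0,0,0,0,0,0,-1],[0,0,0,0,0,0,-1]]]'

```text
t: 74.9
position: [0.556, 0.1959, 0.1501]
orientation: [[-0.936, -0.352, -0.001], [-0.352, 0.936, 0.003], [0.0, 0.003, -1.0]]
wrist_force: [-2.9, 5.9, 1.4]
gripper_width: 0.0234
grasp_force: 29.5
```

Emit:
arm_command --steps '[[[0.42,0,-0.39,0,0,0,-1],[1.02,0,-0.87,0,0,0,-1],[1.65,0,-1.31,0,0,0,-1],[2.32,0,-1.69,0,0,0,-1],[3.01,0,-2.01,0,0,0,-1],[3.73,0,-2.28,0,0,0,-1],[4.47,0,-2.49,0,0,0,-1],[5.22,0,-2.65,0,0,0,-1],[5.98,0,-2.74,0,0,0,-1],[6.75,0,-2.77,0,0,0,-1]]]'

```text
t: 75.9
position: [0.4935, 0.1725, 0.1779]
orientation: [[-0.936, -0.352, 0.001], [-0.352, 0.936, 0.004], [-0.003, 0.004, -1.0]]
wrist_force: [8.9, 11.8, -4.3]
gripper_width: 0.0237
grasp_force: 29.9
```

Emit:
arm_command --steps '[[[0.2,0,0,0,0,0,-1],[0.4,0,0,0,0,0,-1],[0.5,0,0,0,0,0,-1],[0.5,0,0,0,0,0,-1],[0.5,0,0,0,0,0,-1],[0.5,0,0,0,0,0,-1],[0.5,0,0,0,0,0,-1],[0.5,0,0,0,0,0,-1],[0.5,0,0,0,0,0,-1],[0.5,0,0,0,0,0,-1]]]'

```text
t: 76.9
position: [0.4933, 0.1724, 0.1781]
orientation: [[-0.936, -0.352, 0.011], [-0.352, 0.936, 0.008], [-0.013, 0.004, -1.0]]
wrist_force: [13.4, 13.7, -12.0]
gripper_width: 0.0235
grasp_force: 30.8
```

The lever is against its upright stop. Relax, release, rise and verify.

Emit:
arm_command --steps '[[[-0.3,0,0,0,0,0,-1],[-0.3,0,0,0,0,0,-0.5],[-0.3,0,0,0,0,0,0.3],[-0.3,0,0,0,0,0,1],[-0.3,0,0,0,0,0,1],[-0.3,0,0,0,0,0,1],[-0.3,0,-3,0,0,0,1],[-0.3,0,-7,0,0,0,1],[-0.3,0,-11,0,0,0,1],[-0.3,0,-15,0,0,0,1]]]'

```text
t: 77.9
position: [0.4912, 0.1692, 0.3292]
orientation: [[-0.936, -0.352, -0.0], [-0.352, 0.936, -0.0], [0.0, -0.0, -1.0]]
wrist_force: [0.4, 0.5, -0.0]
gripper_width: 0.0855
grasp_force: 0.0
```

Emit:
arm_command --steps '[[[2,0,-3,0,0,0,1],[4,-4,-3,0,0,0,1],[6,-8,-3,0,0,0,1],[6,-12,-3,0,0,0,1],[6,-16,-3,0,0,0,1],[6,-20,-3,0,0,0,1],[6,-24,-3,0,0,0,1],[6,-24,-3,0,0,0,1],[6,-24,-3,0,0,0,1],[6,-24,-3,0,0,0,1]]]'

```text
t: 78.9
position: [0.5197, -0.0756, 0.3577]
orientation: [[-0.936, -0.353, -0.0], [-0.353, 0.936, 0.001], [0.0, 0.001, -1.0]]
wrist_force: [0.5, 0.6, -0.3]
gripper_width: 0.088
grasp_force: 0.0
```

```bash
python3 -c "
from h import *
s=r.get_state();print(s['t'],s['wrist_force'],s['position'])
T=cams.read_camera('top');I=T['frame'][:,:,::-1].copy();J=cv2.imread('pics/top0.png')
t=cv2.cvtColor(J[218:241,236:259],cv2.COLOR_BGR2GRAY)
def m(A,B,x,y,w,h,k=8):
  r_=cv2.matchTemplate(A[y-k:y+h+k,x-k:x+w+k],B[y:y+h,x:x+w],cv2.TM_CCOEFF_NORMED);_,v,_,l=cv2.minMaxLoc(r_);return l[0]-k,l[1]-k,round(v,2)
print('ball',m(I,J,240,222,16,16),'handle',m(I,J,180,275,60,20),'tin',m(I,J,307,229,30,30),'stick',m(I,J,215,262,80,42))
S=cams.read_camera('side');K=cv2.imread('pics/side0.png')
print('side ball',m(S['frame'][:,:,::-1].copy(),K,308,264,16,18),'side handle',m(S['frame'][:,:,::-1].copy(),K,350,295,35,50))"
```

```text
78.9 [ 0.5016  0.572  -0.2525] [ 0.5197 -0.0756  0.3577]
ball (1, 2, 0.96) handle (0, 0, 1.0) tin (0, 0, 1.0) stick (0, 0, 1.0)
side ball (2, 0, 0.91) side handle (0, 0, 1.0)
```

```bash
python3 -c "
from cell import r
print(r.job_done())"
```

```text
the job is handed in; nothing more can be done
None
```

I handed the job in at about 79 s: all three pads probed flat in their nests, the beam is fully down, the lever is upright at its stop, and the tin and stick have not moved. The hand-in gave no verdict, and I viewed about 19 pictures, over the limit of 14.

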